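Tip the milling balls into the wash basket

ROBOT

A 7-joint arm with a two-finger parallel gripper is mounted at the origin on the work surface. World frame = base frame: x ahead of the robot, y to its left, z up, the work surface at z = 0. Lengths are in m, angles in rad, forces in N, time in s.
With the tool pointing down it reaches from about 0.425 to 0.975 m from the base axis. Payload 16.7 kg.
Tool frame: the origin (TCP) lies between the finger pads; the fingertips stand env.tip_reach ahead of it and the grasp point (between the pads) lies 5 mm behind it (env.tip_reach is the distance from the TCP to the fingertips, in m); z points along the fingers, y is the direction in which the jaws open and shut (so a half turn about z gives the same grasp; the last joint's range is limited). The gripper opens to 85 mm and grips with 20 to 120 N. Pads are 22 mm wide; open, the fingers measure 114 mm over their backs; the gripper's body (76 mm by 85 mm) begins 54 mm behind the grasp point. The pads swing forward as they close: fully open they stand 13 mm farther back than shut.
Start: joints at [-1.472, 0.426, 0.074, 1.606, -0.034, 1.111, -0.067], TCP at [0.166, 0.654, 0.245] pointing down, gripper open.
Joint ranges: [-2.85, 2.85], [-0.5, 2.14], [-1.23, 1.37], [0.21, 2.46], [-1.02, 4.16], [0.16, 2.05], [-2.73, 2.73]. Speed limits (rad/s): [1.89, 1.89, 2.39, 2.39, 3.01, 3.01, 3.01].

INTERFACE

Orientations are given as a rotation vector (axis times angle).
In Python, from plant import monitor, optics, finish_job, env gives the robot as it stands. The module is installed in compiled form; this text tells all that it offers.
- The arm moves only by the tool jog_arm, never from a script. Its argument "plan" is a list of rows, each a list of 7 numbers: the closure, from -1 (fully open) to 1 (shut), then the shift along the tool's x, y, z in mm, then the turn, a rotation vector about the tool's x, y, z in degrees. A call has 1 to 12 rows; each row is the pose to reach, as a shift and turn from the pose commanded when the call began, along the tool's axes at that moment; what a row does not reach only later rows make up. A row lasts 1/10 s, in which the tool goes at most 50 mm and 8.59 degrees, less where a joint would pass 70% of its speed; a pose out of reach is approached as far as the arm can. A call with a gripper value outside its range is refused whole. The fingers move at their own pace and stop on an object; "squeeze" is the grip in N (left out, the last holds). Time passes only in rows, so rows that repeat a pose let the fingers close. It gives the time, the measured TCP pose, the force and the opening at its end, in the units of the state.
- monitor.state(): the state, without advancing time (a new reading comes with each control period).
- optics.get_image(name): name is "scene" or "top" or "wrist"; returns (picture, depth): 480x640x3 uint8, red, green, blue; 480x640 float32, m along the optical axis (not along the pixel's ray), 0 where there is no reading.
- optics.camera_params(name): a dict with "fx", "fy", "cx", "cy" (pixels), "R" (3x3) and "t" (3): a world point X has camera coordinates R X + t. Camera axes: x right, y down, z forward; pixel columns grow to the right and rows downward; lengths in m; the calibration is good to about 2 mm. A picture is of the moment at which its call begins: read the wrist's pose just before it. camera_params takes no time and is no camera call; for the wrist camera it gives the pose at the moment of the call.
- finish_job(): hands the job in, once; it reports no verdict.
The state is a dict: "clock": time; "qpos": joint angles; "joint_velocities": joint speeds; "joint_efforts": joint torques, N m; "tcp_pos": TCP position; "tcp_rot": TCP orientation; "wrist_force": force on the tool from outside, world axes, zero at the start; "moment": the same for the moment, N m; "width": opening from 0.0 (shut) to 1.0 (fully open).
Only numpy, scipy, OpenCV 4.12 (cv2) and the standard library are available. Lean on these libraries where they do the work, as an engineer would, in place of code of your own. Each camera call takes 0.05 s, during which the arm holds its last target.

TASK

Some of the three alike steel flap-lid cans on the rubber mat hold metal milling balls; an empty one has only its light plastic drying capsule in it. Pick the cans up to feel by weight which hold balls, and tip all the metal balls, and nothing else, into the ultrasonic cleaner's wash basket. Finish with all three cans standing upright on the mat again, and leave everything else on the bench where it is.

Things in the scene. Friction and masses are not known exactly. Their poses are not given: they have to be found in the camera images.
- can_a_mid (a point): opaque tapered steel can with flap cover, one of three alike. Point on its centre line, 39 mm up (half-way); z = up the can. 78 mm tall, 83 mm with the cover; 48 mm across at the foot, 55.5 half-way up, 59 at 56 mm up, 63 at the rim. Pouring lip on its -x side. Weighs 0.10-0.15 kg without balls, 0.27-0.32 with. To tip it, grip it firmly (about 60 N): held lightly (25 N) it swivels between the fingers.
- can_b_mid (a point): opaque tapered steel can with flap cover, one of three alike. Point on its centre line, 39 mm up (half-way); z = up the can. 78 mm tall, 83 mm with the cover; 48 mm across at the foot, 55.5 half-way up, 59 at 56 mm up, 63 at the rim. Pouring lip on its -x side. Weighs 0.10-0.15 kg without balls, 0.27-0.32 with. To tip it, grip it firmly (about 60 N): held lightly (25 N) it swivels between the fingers.
- can_c_mid (a point): opaque tapered steel can with flap cover, one of three alike. Point on its centre line, 39 mm up (half-way); z = up the can. 78 mm tall, 83 mm with the cover; 48 mm across at the foot, 55.5 half-way up, 59 at 56 mm up, 63 at the rim. Pouring lip on its -x side. Weighs 0.10-0.15 kg without balls, 0.27-0.32 with. To tip it, grip it firmly (about 60 N): held lightly (25 N) it swivels between the fingers.
- can_a_flap (a joint): flap of can_a: the front (-x) half of its cover, loosely hinged across the middle of the rim; the rear half is fixed. 0 shut, opens up to 1.4 rad. Falls shut when the can is upright; what rolls out pushes it open. Wall leans out 5.5 degrees: tipped 100 degrees, lip down, all rolls out: three metal balls (20 mm, 60 g each), or just one white plastic drying capsule (22 mm ball, 14 g).
- can_b_flap (a joint): flap of can_b: the front (-x) half of its cover, loosely hinged across the middle of the rim; the rear half is fixed. 0 shut, opens up to 1.4 rad. Falls shut when the can is upright; what rolls out pushes it open. Wall leans out 5.5 degrees: tipped 100 degrees, lip down, all rolls out: three metal balls (20 mm, 60 g each), or just one white plastic drying capsule (22 mm ball, 14 g).
- can_c_flap (a joint): flap of can_c: the front (-x) half of its cover, loosely hinged across the middle of the rim; the rear half is fixed. 0 shut, opens up to 1.4 rad. Falls shut when the can is upright; what rolls out pushes it open. Wall leans out 5.5 degrees: tipped 100 degrees, lip down, all rolls out: three metal balls (20 mm, 60 g each), or just one white plastic drying capsule (22 mm ball, 14 g).
- mat: the black rubber bench mat on which the cans stand, 280 mm along its x, 360 mm along its y, 4 mm thick, fixed. Origin at the centre of its underside, on the bench (z = 0); z up.
- basket: the open steel basket of the ultrasonic cleaner, standing on the bench and fixed there: 140 mm along its x, 220 mm along its y, walls 60 mm high and 3 mm thick, floor 3 mm thick; a bent wire handle on each short end (at +y and -y) rises to 79 mm. Origin at the centre of its underside, on the bench; z up.
- pen: a red marker pen lying on the bench, 135 mm long, 15 mm thick; origin at the middle of its underside. A bystander.
- vial: a small white screw-cap vial, 28 mm across, 62 mm tall, standing on the mat among the cans; origin at the middle of its underside. A bystander.
- beaker: a small clear glass beaker, 47 mm across, 60 mm tall, standing on the bench; origin at the middle of its underside. A bystander.
- tube: a clear 115 mm sample tube with a purple cap, 33 mm thick, lying on the bench; origin at the middle of its underside. A bystander.
Not all that is in view belongs to the job. What is shaped like the part that bears can_a_mid but pink or yellow is not meant. Leave any red look-alike of the part that bears can_c_mid alone.

How it is judged:
On the way, in this order (a step that is already met when the one before it is completed fails the run):
1. a can is lifted clear of the mat, upright (((z of can_a_mid in the frame of mat above 0.065 m and angle between can_a_mid's own z axis and vertical below 0.3 rad) or (z of can_b_mid in the frame of mat above 0.065 m and angle between can_b_mid's own z axis and vertical below 0.3 rad) or (z of can_c_mid in the frame of mat above 0.065 m and angle between can_c_mid's own z axis and vertical below 0.3 rad))), for 0.2 s.
2. the balls of one can lie in the basket (contact force between basket and anything else above 1.5 N and contact force between basket and the arm below 0.05 N and contact force between basket and the fingers below 0.05 N and contact force between basket and can_a below 0.05 N and contact force between basket and can_b below 0.05 N and contact force between basket and can_c below 0.05 N), for 0.2 s.
At the end, for the whole second after the job is handed in: All the metal balls and nothing else rest in the basket (it bears their weight, no more and no less), and all three cans stand at rest on the mat, upright within 7 degrees, with their centre lines over it (contact force between basket and anything else between 3.4 and 3.6 N and contact force between basket and the arm below 0.05 N and contact force between basket and the fingers below 0.05 N and contact force between basket and can_a below 0.05 N and contact force between basket and can_b below 0.05 N and contact force between basket and can_c below 0.05 N and angle between each of can_a_mid, can_b_mid, can_c_mid's own z axis and vertical below 0.12 rad and z of can_a_mid in the frame of mat between 0.036 and 0.053 m and x of can_a_mid in the frame of mat between -0.135 and 0.135 m and y of can_a_mid in the frame of mat between -0.175 and 0.175 m and linear speed of each of can_a, can_b, can_c below 0.02 m/s and z of can_b_mid in the frame of mat between 0.036 and 0.053 m and x of can_b_mid in the frame of mat between -0.135 and 0.135 m and y of can_b_mid in the frame of mat between -0.175 and 0.175 m and z of can_c_mid in the frame of mat between 0.036 and 0.053 m and x of can_c_mid in the frame of mat between -0.135 and 0.135 m and y of can_c_mid in the frame of mat between -0.175 and 0.175 m); the robot touches nothing.
It fails at once if the pen, vial, beaker, or tube is moved by more than 30 mm (distance of any of pen, vial, beaker, tube from where it was at the start of the episode above 0.03 m).
It also fails if it takes over 72 s, if anything falls off the work surface, if the arm or the gripper's body presses on something with over 40 N, if the wrist force passes 120 N, or if a joint passes its speed limit or range.

## Working session

There is one attempt and no reset: what is moved stays moved. The work goes in short steps, Python scripts to look and compute and a tool call to move; the robot and the scene stay as the last step left them, time stands still between calls to the robot, and variables do not carry over. Pictures are saved under pics/ and viewed, and the job is handed in when it is done.

Besides the shell and the picture viewer there is one more tool, called by a JSON object that holds its "name" and its "arguments". jog_arm: Moves the arm, as the interface text tells. Its arguments: {"type":"object","properties":{"plan":{"type":"array","items":{"type":"array","items":{"type":"number"}}},"squeeze":{"type":"number"}},"required":["plan"]}

```bash
mkdir -p pics; ls; python3 - <<'E'
from plant import monitor, optics, env
import cv2, numpy as np
print(monitor.state(), env.tip_reach)
for n in ["scene","top","wrist"]:
    p=optics.camera_params(n); im,d=optics.get_image(n)
    cv2.imwrite(f"pics/{n}0.png",im[:,:,::-1]); np.savez(f"{n}0.npz",im=im,d=d,**p)
    print(n,p, (d>0).mean())
E
```

```text
pics
{'clock': 0.0, 'qpos': array([-1.47150066,  0.42672226,  0.07383861,  1.60665428, -0.03410099,
        1.1108096 , -0.06708983]), 'joint_velocities': array([-0.00122187, -0.00070897,  0.00076522,  0.00051149,  0.00168346,
        0.00100147,  0.00080928]), 'joint_efforts': array([-1.07307122e-03, -9.49835229e+01,  3.76016468e+00, -4.63500237e+01,
        1.91588409e-02,  1.01966594e-02, -4.82057351e-05]), 'tcp_pos': array([0.16612879, 0.65380519, 0.24459587]), 'tcp_rot': array([-3.89809953e-01, -3.11724016e+00,  2.09293596e-03]), 'wrist_force': array([ 0.24445367,  0.22691721, -0.11358931]), 'moment': array([0.04998385, 0.03033659, 0.01099394]), 'width': 0.9992794105727485} 0.014
scene {'fx': 573.0617757592441, 'fy': 573.0617757592441, 'cx': 317.2399980531106, 'cy': 246.45512760486855, 'R': array([[-0.18855789,  0.98204285, -0.00614466],
       [ 0.73021236,  0.13601563, -0.66954437],
       [-0.65668549, -0.13073478, -0.74274665]]), 't': array([-0.0098189 , -0.34502901,  1.58952006])} 0.9962434895833333
top {'fx': 467.7578621005009, 'fy': 467.7578621005009, 'cx': 321.9895330595107, 'cy': 241.9025955740224, 'R': array([[-0.01135703, -0.99943058,  0.03177331],
       [-0.99404182,  0.00783953, -0.10871703],
       [ 0.10840604, -0.0328187 , -0.99356483]]), 't': array([0.11612375, 0.5414367 , 0.91372333])} 0.9957063802083334
wrist {'fx': 394.38891521071696, 'fy': 394.38891521071696, 'cx': 312.5172802897627, 'cy': 236.50515826863887, 'R': array([[ 2.45779813e-01,  9.69325618e-01, -3.60058634e-04],
       [ 9.16119827e-01, -2.32167680e-01,  3.26837316e-01],
       [ 3.16728189e-01, -8.06598713e-02, -9.45080547e-01]]), 't': array([-0.67470988, -0.04228914,  0.38159927])} 0.9961946614583334
```

View pics/top0.png

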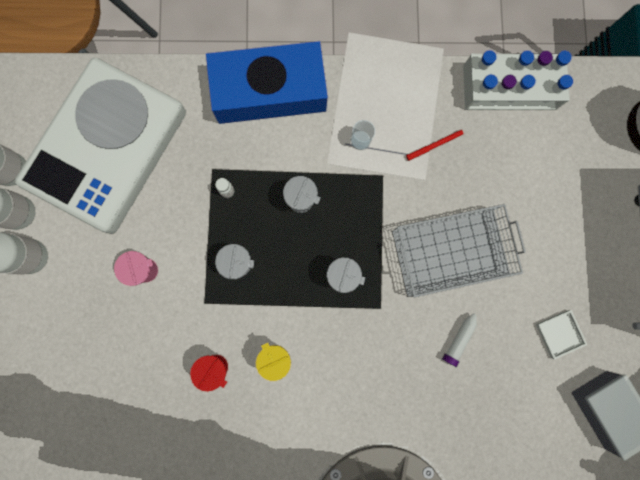

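View pics/scene0.png

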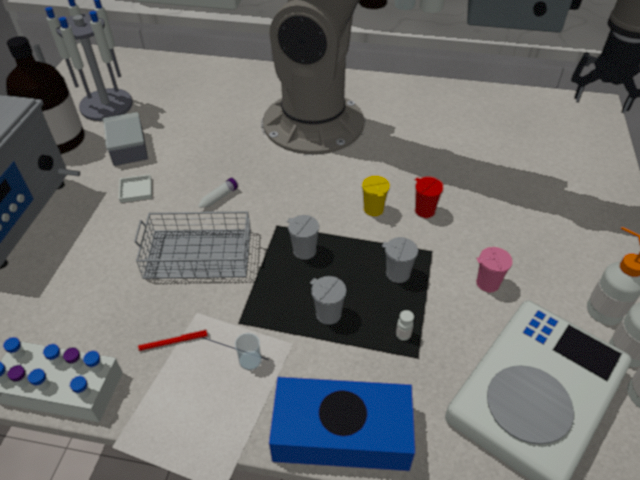

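View pics/wrist0.png

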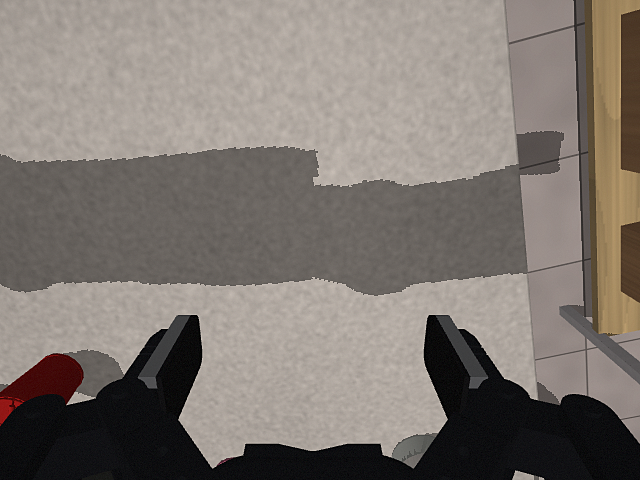

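The top view shows three grey cans at about (300,194), (234,262) and (345,275), with their lips pointing right. The basket is at (455,250) with handles at its left and right ends. The vial is at (223,187), the beaker at (360,135), the pen at (435,145) and the tube at (460,340).

```bash
cat > h.py <<'E'
import numpy as np, cv2
def pts(f):
    z=np.load(f); d=z['d']; v,u=np.mgrid[:480,:640]
    c=np.stack([(u-z['cx'])/z['fx']*d,(v-z['cy'])/z['fy']*d,d],-1)
    return z['im'],(c-z['t'])@z['R']   # R^T (c-t)
def ray(z,u,v,h):
    R,t=z['R'],z['t']; dc=np.array([(u-z['cx'])/z['fx'],(v-z['cy'])/z['fy'],1]); C=-R.T@t; D=R.T@dc
    return C+D*(h-C[2])/D[2]
E
python3 - <<'E'
from h import *
im,P=pts('top0.npz'); Z=np.load('top0.npz')
np.set_printoptions(precision=4,suppress=True)
for name,(u,v) in dict(c1=(300,194),c2=(234,262),c3=(345,275),pink=(132,268),red=(209,373),yel=(273,363)).items():
    m=np.zeros((480,640),bool); m[v-28:v+28,u-28:u+28]=1
    m&=(P[...,2]>0.070)&(P[...,2]<0.11)
    q=P[m]; top=np.median(q[:,2])
    mm=m.astype(np.uint8)
    core=cv2.morphologyEx(mm,cv2.MORPH_OPEN,cv2.getStructuringElement(cv2.MORPH_ELLIPSE,(17,17)))
    cs,_=cv2.findContours(core,0,1); c=max(cs,key=cv2.contourArea); (cu,cv_),r=cv2.minEnclosingCircle(c)
    ctr=ray(Z,cu,cv_,top)
    ex=P[m&(core==0)]; far=ex[np.linalg.norm(ex[:,:2]-ctr[:2],axis=1)>0.033] if len(ex) else ex
    e=far[:,:2].mean(0)-ctr[:2] if len(far) else [0,0]
    print(name,top,q[:,2].max(),ctr,r,'lip',len(far),np.degrees(np.arctan2(e[1],e[0])), 'medianall',q[:,:2].mean(0))
# mat
dark=(im.max(-1)<40)&(P[...,2]<0.03)&(P[...,0]>.3)
dark=dark.astype(np.uint8); cs,_=cv2.findContours(dark,0,1); c=max(cs,key=cv2.contourArea)
rc=cv2.minAreaRect(c); 
for b in cv2.boxPoints(rc): print('mat',ray(Z,*b,0.004))
print('matc',ray(Z,*rc[0],0.004))
# heights
for (u,v) in [(223,187),(360,135),(455,250),(435,145),(460,340),(265,75),(515,235),(395,255)]:
    q=P[v-12:v+13,u-12:u+13].reshape(-1,3); k=q[q[:,2]>0.008]; print((u,v),k.mean(0) if len(k) else None,k[:,2].max() if len(k) else None)
B=P[195:305,380:530]; k=B[(B[...,2]>0.045)&(B[...,2]<.065)]
k2=k[(k[:,2]>.052)].astype(np.float32)
print(cv2.minAreaRect(k2[:,:2]),len(k2))
E
python3 -c "
import cv2;i=cv2.imread('pics/top0.png');cv2.imwrite('pics/topz.png',cv2.resize(i[160:320,190:540],None,fx=2.28,fy=2.28,interpolation=2))"
```

```text
c1 0.0860230007765113 0.09206403359090391 [0.6265 0.1487 0.086 ] 14.237523078918457 lip 131 48.035091182120574 medianall [0.6311 0.154 ]
c2 0.08584272809769153 0.09134738766198093 [0.4996 0.2665 0.0858] 11.000100135803223 lip 264 79.72868695024123 medianall [0.5019 0.2802]
c3 0.08585715120624833 0.09198381769707281 [0.4762 0.0722 0.0859] 17.270015716552734 lip 41 -151.84159288032316 medianall [0.4744 0.0726]
pink 0.08195433478503333 0.08776414885167888 [0.484 0.463 0.082] 16.37843894958496 lip 176 34.249890378240764 medianall [0.4913 0.4675]
red 0.08173280066251055 0.0877449727337753 [0.2975 0.3273 0.0817] 17.46434783935547 lip 55 -101.9333404744305 medianall [0.2977 0.3243]
yel 0.081657100337576 0.08853218693374026 [0.3143 0.2053 0.0817] 17.923547744750977 lip 38 35.72691888924073 medianall [0.3155 0.2067]
mat [0.425 0.347 0.004]
mat [0.698  0.3414 0.004 ]
mat [ 0.6836 -0.0216  0.004 ]
mat [ 0.4083 -0.0048  0.004 ]
matc [0.5516 0.1665 0.004 ]
(223, 187) [0.6499 0.3044 0.0526] 0.9630171144598458
(360, 135) [0.7614 0.0284 0.0399] 0.9630171144598458
(455, 250) [ 0.4905 -0.0251  0.4491] 0.9630171144598458
(435, 145) [ 0.7446 -0.1248  0.0304] 0.9630171144598458
(460, 340) [ 0.3452 -0.1587  0.035 ] 0.9630171144598458
(265, 75) [0.8686 0.2212 0.0794] 0.9630171144598458
(515, 235) [ 0.5481 -0.2597  0.0705] 0.9630171144598458
(395, 255) [ 0.5095 -0.0372  0.0909] 0.9630171144598458Traceback (most recent call last):
  File "<stdin>", line 26, in <module>
cv2.error: OpenCV(4.12.0) /io/opencv/modules/imgproc/src/convhull.cpp:143: error: (-215:Assertion failed) total >= 0 && (depth == CV_32F || depth == CV_32S) in function 'convexHull'
```

View pics/topz.png

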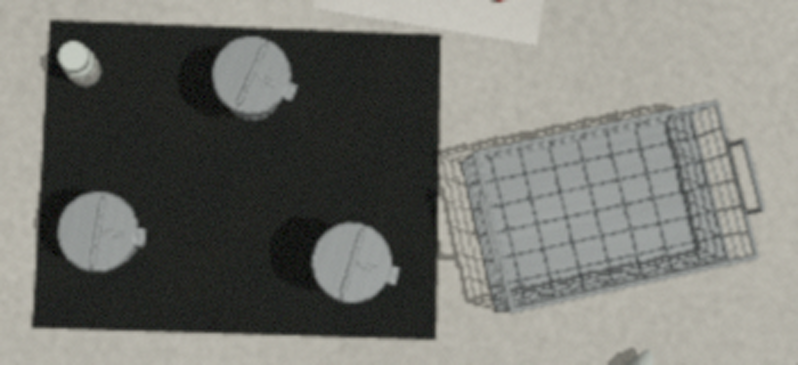

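```bash
python3 - <<'E'
from h import *
np.set_printoptions(precision=4,suppress=True)
Z=np.load('top0.npz'); im=Z['im']
K=4
g=cv2.resize(cv2.cvtColor(im,cv2.COLOR_RGB2GRAY),None,fx=K,fy=K,interpolation=cv2.INTER_CUBIC)
for name,(u,v) in dict(c1=(300,194),c2=(234,262),c3=(345,275)).items():
    x0,y0=(u-32)*K,(v-32)*K
    s=g[y0:y0+64*K,x0:x0+64*K]; m=(s>115).astype(np.uint8)
    m=cv2.morphologyEx(m,cv2.MORPH_CLOSE,np.ones((13,13)))
    n,l,st,ce=cv2.connectedComponentsWithStats(m); j=1+np.argmax(st[1:,4]); m=(l==j).astype(np.uint8)
    o=cv2.morphologyEx(m,cv2.MORPH_OPEN,cv2.getStructuringElement(cv2.MORPH_ELLIPSE,(91,91)))
    cs,_=cv2.findContours(o,0,1); c=max(cs,key=cv2.contourArea); e=cv2.fitEllipse(c)
    cu,cv_=[(a+b+.5)/K-.5 for a,b in zip(e[0],(x0,y0))]
    ctr=ray(Z,cu,cv_,0.087)
    t=m-cv2.bitwise_and(m,cv2.dilate(o,np.ones((5,5)))); n,l,st,ce=cv2.connectedComponentsWithStats(t); j=1+np.argmax(st[1:,4])
    tu,tv=[(a+b+.5)/K-.5 for a,b in zip(ce[j],(x0,y0))]; tp=ray(Z,tu,tv,0.082)
    dd=tp-ctr
    print(name,(cu,cv_),np.array(e[1])/K,st[j,4],ctr,'tab',tp,'liprad',np.hypot(*dd[:2]),'lipdir',np.degrees(np.arctan2(dd[1],dd[0])))
def r(zx,zy,h): return ray(Z,190+zx/2.28,160+zy/2.28,h)[:2]
print('mat corners',[r(*a,.004) for a in [(50,20),(440,36),(436,338),(33,327)]])
print('basket rim',[r(*a,.06) for a in [(438,153),(718,100),(757,257),(470,305)]], 'handles', r(752,210,.079),r(742,140,.079),r(440,258,.079))
_,P=pts('top0.npz')
for n,u,v,h in [('vial',221,184,.066),('beaker',361,131,.06),('pen1',462,132,.01),('pen2',408,157,.01),('tubecap',451,361,.016),('tubeend',470,318,.016)]: print(n,ray(Z,u,v,h)[:2])
Q=P[30:130,200:335]; print('bluebox h',np.percentile(Q[...,2],[10,50,90]))
E
```

```text
c1 (300.0279998779297, 192.57666206359863) [32.5762 33.3923] 269 [0.6309 0.1536 0.087 ] tab [0.6172 0.1209 0.082 ] liprad 0.035419639637554075 lipdir -112.62390970537649
c2 (232.64155197143555, 261.1270046234131) [33.69   34.3171] 301 [0.5013 0.28   0.087 ] tab [0.4967 0.2454 0.082 ] liprad 0.03489263634097685 lipdir -97.60315753838168
c3 (344.0552864074707, 274.6966667175293) [33.6058 34.1022] 332 [0.4739 0.0722 0.087 ] tab [0.4627 0.0376 0.082 ] liprad 0.03638327612618652 lipdir -107.96203299958219
mat corners [array([0.7002, 0.3378]), array([ 0.6841, -0.0199]), array([ 0.408 , -0.0092]), array([0.4221, 0.3488])]
basket rim [array([ 0.5672, -0.0061]), array([ 0.6121, -0.2523]), array([ 0.4753, -0.2787]), array([ 0.4372, -0.03  ])] handles [ 0.5142 -0.2679] [ 0.5739 -0.2628] [ 0.4764 -0.0024]
vial [0.6531 0.3072]
beaker [0.7615 0.0314]
pen1 [ 0.7771 -0.1901]
pen2 [ 0.7228 -0.0728]
tubecap [ 0.3022 -0.1449]
tubeend [ 0.3867 -0.1872]
bluebox h [-0.7467  0.0733  0.0784]
```

```bash
python3 - <<'E'
from h import *
np.set_printoptions(precision=4,suppress=True)
Z=np.load('scene0.npz'); im=Z['im']
cv2.imwrite('pics/scenez.png',cv2.resize(im[190:360,120:440,::-1],None,fx=2.5,fy=2.5,interpolation=2))
E
```

```text
(no output)
```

View pics/scenez.png

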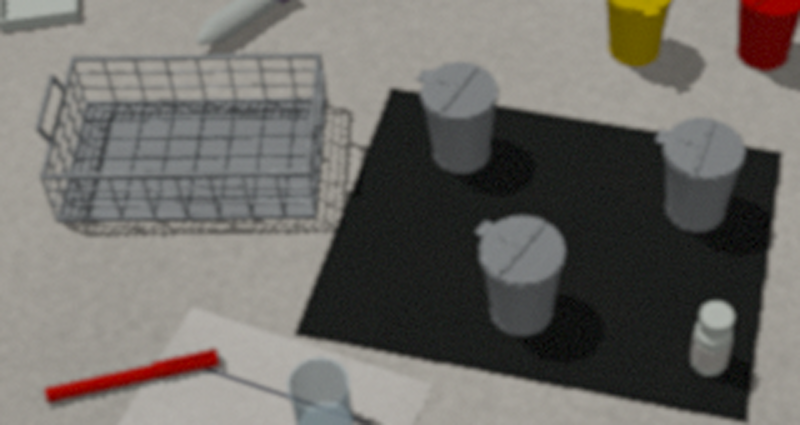

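{"name": "jog_arm", "arguments": {"plan": [[-1, -40, -12, -10, 0, 0, 0], [-1, -80, -24, -20, 0, 0, 0], [-1, -120, -36, -30, 0, 0, 0], [-1, -160, -48, -40, 0, 0, 0], [-1, -160, -48, -40, 0, 0, 0]]}}

```text
clock: 0.65
tcp_pos: [0.3159, 0.5648, 0.2869]
tcp_rot: [0.402, 3.113, 0.001]
wrist_force: [-0.3, 0.1, -0.1]
width: 1.0
```

```bash
cat > rec.py <<'E'
from plant import monitor
import json,numpy as np
s=monitor.state()
with open('log.jsonl','a') as f: f.write(json.dumps({k:np.asarray(v).tolist() for k,v in s.items()})+'\n')
np.set_printoptions(precision=4,suppress=True)
for k in ('clock','qpos','tcp_pos','tcp_rot','wrist_force','width'): print(k,s[k])
E
python3 rec.py; python3 - <<'E'
from h import *
Z=np.load('scene0.npz')
for a in [(75,58),(322,55),(318,178),(45,180)]: print(ray(Z,120+a[0]/2.5,190+a[1]/2.5,.06))
for a in [(457,90),(521,248),(703,147)]: print(ray(Z,120+a[0]/2.5,190+a[1]/2.5,.085))
E
```

```text
clock 0.65
qpos [-1.2633  0.3481  0.133   1.6309 -0.0465  1.1642  0.1941]
tcp_pos [0.3159 0.5648 0.2869]
tcp_rot [0.402  3.1128 0.0014]
wrist_force [-0.2811  0.1126 -0.0867]
width 0.9995290493742742
[ 0.47793891 -0.27436717  0.06      ]
[ 0.43439457 -0.06037435  0.06      ]
[ 0.57352152 -0.02532414  0.06      ]
[ 0.61660312 -0.24451365  0.06      ]
[0.47832179 0.07150513 0.085     ]
[0.63319831 0.15373264 0.085     ]
[0.50473214 0.28024859 0.085     ]
```

```bash
cat > kin.py <<'E'
import numpy as np, json, itertools
from scipy.spatial.transform import Rotation as Ro
from scipy.optimize import least_squares
S0=dict(qpos=[-1.47150066,0.42672226,0.07383861,1.60665428,-0.03410099,1.1108096,-0.06708983],tcp_pos=[0.16612879,0.65380519,0.24459587],tcp_rot=[-0.389809953,-3.11724016,0.00209293596])
def data():
    L=[S0]+[json.loads(l) for l in open('log.jsonl')]
    return [(np.array(l['qpos']),np.array(l['tcp_pos']),np.array(l['tcp_rot'])) for l in L]
def rz(a):return Ro.from_euler('z',a)
def ry(a):return Ro.from_euler('y',a)
E3=np.array([0,0,1.])
def fk(q,p,s):
    c,t0,d1,d3,d5,d7=p
    s1,s3,s5,s7=s
    A=rz(c+s1*q[0])*ry(q[1]); P=np.array([0,0,d1])+A.apply(E3)*d3
    A=A*rz(s3*q[2])*ry(q[3]); P=P+A.apply(E3)*d5
    A=A*rz(s5*q[4])*ry(q[5]); P=P+A.apply(E3)*d7
    return P,A*rz(s7*q[6]+t0)
E
cat > fit.py <<'E'
from kin import *
D=data(); best=[]
for s in itertools.product([-1],[-1,1],[-1,1],[-1,1]):
  for t0 in (0,1.57,3.14,-1.57):
    def f(p):
        r=[]
        for q,P,R in D:
            a,b=fk(q,p,s); r+=list((a-P)*3)+list((b.inv()*Ro.from_rotvec(R)).as_rotvec())
        return np.array(r+list(np.array(p[2:])*1e-4))
    o=least_squares(f,[-.1,t0,.35,.4,.4,.2]); best.append((o.cost,s,o.x))
best.sort(key=lambda b:b[0])
for b in best[:6]: print(b)
E
python3 fit.py
```

```text
(np.float64(7.853799623743503e-08), (-1, -1, -1, -1), array([-0.09651303,  1.47428357,  1.37563645,  0.58215758,  0.48699684,
        1.44420042]))
(np.float64(7.85379962374872e-08), (-1, -1, -1, -1), array([-0.09651303,  1.47428357,  1.37563636,  0.58215758,  0.48699684,
        1.44420032]))
(np.float64(7.853799623750723e-08), (-1, -1, -1, -1), array([-0.09651303,  1.47428357,  1.37563636,  0.58215758,  0.48699684,
        1.44420032]))
(np.float64(7.853799623767104e-08), (-1, -1, -1, -1), array([-0.09651303,  1.47428357,  1.3756364 ,  0.58215758,  0.48699684,
        1.44420036]))
(np.float64(0.003994066928622612), (-1, 1, 1, -1), array([ -0.26534358,   1.53132833, -31.61966953,  -0.64078203,
         1.00002303, -32.89786468]))
(np.float64(0.003994066928667298), (-1, 1, 1, -1), array([ -0.26534349,   1.53132842, -31.61963005,  -0.64077958,
         1.000022  , -32.8978225 ]))
```

```bash
cat > ik.py <<'E'
from kin import *
LO=np.array([-2.85,-.5,-1.23,.21,-1.02,.16,-2.73]);HI=np.array([2.85,2.14,1.37,2.46,4.16,2.05,2.73])
S=(-1,-1,-1,-1)
PAR=[-.0965,1.4743,.33,.5822,.487,.3986]
def tool(psi,el,flip=1):
    """z along heading psi (deg), el deg below horizontal (>90 = past vertical); y horizontal"""
    ps,e=np.radians([psi,el]); h=np.array([np.cos(ps),np.sin(ps),0])
    z=h*np.cos(e)+np.array([0,0,-np.sin(e)]); y=flip*np.array([-np.sin(ps),np.cos(ps),0]); x=np.cross(y,z)
    return Ro.from_matrix(np.stack([x,y,z],1))
def ik(P,R,q0,par=None,w=.02):
    par=par or PAR
    def f(q):
        a,b=fk(q,par,S); return np.concatenate([(a-P)*5,(b.inv()*R).as_rotvec(),w*(q-q0)*.3])
    o=least_squares(f,np.clip(q0,LO+.01,HI-.01),bounds=(LO+.02,HI-.02)); a,b=fk(o.x,par,S)
    return o.x,np.linalg.norm(a-P)*1e3,np.degrees((b.inv()*R).magnitude())
E
cat > plan.py <<'E'
from ik import *
np.set_printoptions(precision=2,suppress=True)
q0=np.array(data()[-1][0])
cans=dict(c1=(.632,.154,-112.6),c2=(.503,.280,-97.6),c3=(.476,.072,-108))
for d7 in (.3,.4):
  PAR[2]=d7-.0686;PAR[5]=d7
  for n,(x,y,ps) in cans.items():
   for flip in (1,-1):
    for el in (30,40,50):
      q=q0;out=[]
      T=tool(ps,el,flip); z=T.apply([0,0,1])
      G=np.array([x,y,.054])+z*.005
      seq=[(G-z*.12+[0,0,.05],T),(G,T),(G+[0,0,.1],T)]
      for k,e in enumerate((el,el+50,el+105)): seq.append((np.array([.51,-.08,.15]),tool(-80,e,flip)))
      for P,R in seq:
        bestr=None
        for qs in (q,q0,np.array([0,.5,0,1.6,1.5,1,0]),np.array([0,.5,.8,1.6,.5,1,0]),np.array([0,.5,-.8,1.6,.5,1,0]),np.array([0,.5,0,1.6,.5,1,2.]),np.array([0,.5,0,1.6,.5,1,-2.])):
          r=ik(P,R,qs); 
          if bestr is None or r[1]+r[2]*3<bestr[1]+bestr[2]*3-3: bestr=r
        q=bestr[0]; out.append((round(bestr[1]),round(bestr[2])))
      print(d7,n,flip,el,out,q)
E
python3 plan.py
```

```text
0.3 c1 1 30 [(0, 0), (0, 0), (0, 0), (0, 0), (0, 0), (0, 0)] [ 0.19  0.56  0.27  1.89 -0.71  1.4   1.01]
0.3 c1 1 40 [(0, 0), (0, 0), (0, 0), (0, 0), (0, 0), (0, 0)] [ 0.25  0.63  0.25  1.85 -0.77  1.53  1.08]
0.3 c1 1 50 [(0, 0), (0, 0), (0, 0), (0, 0), (0, 0), (0, 0)] [ 0.3   0.72  0.22  1.83 -0.81  1.66  1.12]
0.3 c1 -1 30 [(0, 0), (0, 0), (0, 0), (0, 0), (0, 0), (0, 0)] [-0.13  0.65  0.72  1.89 -0.86  1.57 -1.95]
0.3 c1 -1 40 [(0, 0), (0, 0), (0, 0), (0, 0), (1, 0), (0, 0)] [-0.04  0.72  0.67  1.85 -0.9   1.71 -1.9 ]
0.3 c1 -1 50 [(0, 0), (0, 0), (0, 0), (0, 0), (0, 0), (0, 0)] [ 0.01  0.81  0.65  1.83 -0.94  1.87 -1.85]
0.3 c2 1 30 [(0, 0), (0, 0), (0, 0), (0, 0), (0, 0), (0, 0)] [ 0.16  0.56  0.31  1.89 -0.72  1.41  1.03]
0.3 c2 1 40 [(0, 0), (0, 0), (0, 0), (0, 0), (0, 0), (0, 0)] [ 0.23  0.64  0.28  1.85 -0.77  1.54  1.09]
0.3 c2 1 50 [(0, 0), (0, 0), (0, 0), (0, 0), (0, 0), (0, 0)] [ 0.29  0.72  0.25  1.83 -0.82  1.67  1.13]
0.3 c2 -1 30 [(0, 0), (0, 0), (0, 0), (0, 0), (0, 0), (0, 0)] [-0.13  0.65  0.72  1.89 -0.86  1.57 -1.95]
0.3 c2 -1 40 [(0, 0), (0, 0), (0, 0), (0, 0), 
[... 1997 characters left out ...]
(0, 0), (0, 0), (0, 0)] [ 0.16  0.95  0.61  1.67 -0.9   1.89 -1.79]
0.4 c3 1 30 [(0, 0), (0, 0), (0, 0), (0, 0), (0, 0), (0, 0)] [ 0.25  0.66  0.32  1.79 -0.69  1.45  1.09]
0.4 c3 1 40 [(0, 0), (0, 0), (0, 0), (0, 0), (0, 0), (0, 0)] [ 0.33  0.76  0.28  1.73 -0.73  1.58  1.15]
0.4 c3 1 50 [(0, 0), (0, 0), (0, 0), (0, 0), (0, 0), (0, 0)] [ 0.39  0.87  0.24  1.67 -0.76  1.71  1.18]
0.4 c3 -1 30 [(0, 0), (0, 0), (0, 0), (0, 0), (0, 0), (0, 0)] [-0.01  0.75  0.7   1.79 -0.84  1.6  -1.89]
0.4 c3 -1 40 [(0, 0), (0, 0), (0, 0), (0, 0), (0, 0), (0, 0)] [ 0.09  0.84  0.64  1.73 -0.87  1.74 -1.84]
0.4 c3 -1 50 [(0, 0), (0, 0), (0, 0), (0, 0), (0, 0), (0, 0)] [ 0.16  0.95  0.61  1.67 -0.9   1.89 -1.79]
```

```bash
cat > go.py <<'E'
from ik import *
from plant import monitor
np.set_printoptions(precision=1,suppress=True)
CANS=dict(c1=[.632,.154,-112.6],c2=[.503,.280,-97.6],c3=[.476,.072,-108])
def delta(P,R):
    s=monitor.state(); A=Ro.from_rotvec(s['tcp_rot'])
    print('shift mm',A.inv().apply(np.array(P)-s['tcp_pos'])*1e3,'turn deg',np.degrees((A.inv()*R).as_rotvec()),'target',np.array(P)*1e3)
def grasp(c,el=40,back=0.,up=0.,h=.05):
    x,y,ps=CANS[c]; T=tool(ps,el); z=T.apply([0,0,1])
    return np.array([x,y,.004+h+up])+z*(.005-back),T
E
python3 -c "
from go import *
delta(*grasp('c2',back=.13,up=.04))"
```

```text
shift mm [-241.1 -133.1  113.1] turn deg [ 36.1 -40.7  77.1] target [515.7 374.9 174.3]
```

{"name": "jog_arm", "arguments": {"plan": [[-1, -24, -13, 11, 3.6, -4.1, 7.7], [-1, -48, -27, 23, 7.2, -8.1, 15.4], [-1, -72, -40, 34, 10.8, -12.2, 23.1], [-1, -96, -53, 45, 14.4, -16.3, 30.8], [-1, -120, -66, 56, 18, -20.3, 38.5], [-1, -145, -80, 68, 21.6, -24.4, 46.2], [-1, -169, -93, 79, 25.2, -28.5, 53.9], [-1, -193, -106, 90, 28.8, -32.5, 61.6], [-1, -217, -120, 102, 32.4, -36.6, 69.3], [-1, -241, -133, 113, 36.1, -40.7, 77.1], [-1, -241, -133, 113, 36.1, -40.7, 77.1], [-1, -241, -133, 113, 36.1, -40.7, 77.1]]}}

```text
clock: 1.85
tcp_pos: [0.5105, 0.3792, 0.1695]
tcp_rot: [1.821, 1.602, -0.858]
wrist_force: [-0.2, 0.7, -0.3]
width: 1.004
```

```bash
python3 rec.py; python3 fit.py|head -1; python3 -c "
from go import *
delta(*grasp('c2',back=.13,up=.04)); delta(*grasp('c2',back=.09)); delta(*grasp('c2'))
from plant import optics; import cv2
im,d=optics.get_image('wrist'); cv2.imwrite('pics/w1.png',im[:,:,::-1])
p=optics.camera_params('wrist'); np.savez('w1.npz',im=im,d=d,**p)"
```

```text
clock 1.85
qpos [-1.2543  0.9313  0.5781  1.3349  0.0878  1.6771 -0.86  ]
tcp_pos [0.5105 0.3792 0.1695]
tcp_rot [ 1.8209  1.6024 -0.8581]
wrist_force [-0.2097  0.7463 -0.3379]
width 1.0038797695558546
(np.float64(0.0033251291584239797), (-1, -1, -1, -1), array([-0.07731442,  1.50281398,  0.34484113,  0.39789449,  0.56367131,
shift mm [-6.1  5.6 -0.3] turn deg [0.1 0.4 0.2] target [515.7 374.9 174.3]
shift mm [25.   5.6 65.2] turn deg [0.1 0.4 0.2] target [511.6 344.5 108.6]
shift mm [ 25.6   5.4 155.2] turn deg [0.1 0.4 0.2] target [502.5 276.2  50.8]
```

View pics/w1.png

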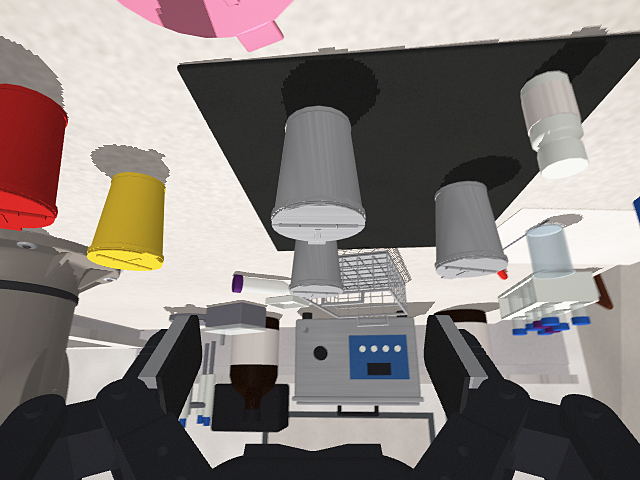

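```bash
python3 -c "
from go import *
from plant import optics
s=monitor.state();p=optics.camera_params('wrist');C=-p['R'].T@p['t'];A=Ro.from_rotvec(s['tcp_rot'])
print(s['tcp_pos']*1e3,A.inv().apply(C-s['tcp_pos'])*1e3, A.as_matrix())
import cv2
z=np.load('w1.npz');from h import ray
for u,v,h in [(320,222,.085),(473,266,.085)]: print(ray(z,u,v,h)*1e3)
"
```

```text
[510.5 379.9 170.5] [  83.8   -0.6 -129.2] [[ 0.1  1.  -0.1]
 [ 0.6 -0.1 -0.8]
 [-0.8 -0.  -0.6]]
[503.3 287.   85. ]
[632.1 167.8  85. ]
```

```bash
python3 -c "
from go import *
z=np.load('w1.npz');from h import ray
for v in range(204,246,4): print(v,ray(z,320,v,.086)*1e3,z['im'][v,330])
import cv2
cv2.imwrite('pics/w1z.png',cv2.resize(z['im'][90:250,260:380,::-1],None,fx=4,fy=3.75))
"
```

```text
204 [506.4 317.2  86. ] [148 147 150]
208 [505.8 311.5  86. ] [190 188 192]
212 [505.2 305.5  86. ] [190 189 194]
216 [504.5 299.3  86. ] [189 189 191]
220 [503.9 292.8  86. ] [192 190 194]
224 [503.1 285.9  86. ] [129 129 131]
228 [502.4 278.7  86. ] [213 212 214]
232 [501.6 271.1  86. ] [193 195 197]
236 [500.7 263.2  86. ] [195 196 199]
240 [499.9 254.8  86. ] [206 206 208]
244 [498.9 245.9  86. ] [122 123 124]
```

View pics/w1z.png

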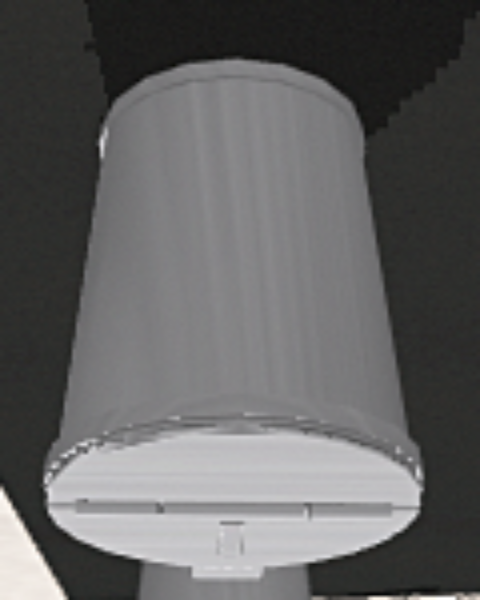

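```bash
sed -i 's/c2=\[.503,.280/c2=[.503,.282/; s/el=40/el=50/' go.py; python3 -c "
from go import *
delta(*grasp('c2',back=.09)); delta(*grasp('c2'))"
```

```text
shift mm [11.6  5.3 66.3] turn deg [ 0.3 10.2  0.5] target [510.2 336.2 119.1]
shift mm [ 27.4   5.  154.8] turn deg [ 0.3 10.2  0.5] target [502.6 278.8  50.2]
```

{"name": "jog_arm", "arguments": {"plan": [[-1, 4, 3, 22, 0, 5, 0.2], [-1, 8, 5, 44, 0.3, 10.2, 0.5], [-1, 12, 5, 66, 0.3, 10.2, 0.5], [-1, 15, 5, 85, 0.3, 10.2, 0.5], [-1, 19, 5, 105, 0.3, 10.2, 0.5], [-1, 22, 5, 122, 0.3, 10.2, 0.5], [-1, 25, 5, 140, 0.3, 10.2, 0.5], [-1, 27, 5, 155, 0.3, 10.2, 0.5], [-1, 27, 5, 155, 0.3, 10.2, 0.5], [-1, 27, 5, 155, 0.3, 10.2, 0.5]]}}

```text
clock: 2.9
tcp_pos: [0.5024, 0.2795, 0.0527]
tcp_rot: [1.953, 1.71, -0.706]
wrist_force: [-0.5, 0.5, 0.2]
width: 1.003
```

```bash
cat > shot.py <<'E'
import sys,cv2,numpy as np
from plant import optics
n=sys.argv[1]
for c in sys.argv[2:]:
    p=optics.camera_params(c); im,d=optics.get_image(c); cv2.imwrite(f'pics/{n}_{c}.png',im[:,:,::-1]); np.savez(f'{n}_{c}.npz',im=im,d=d,**p)
E
python3 rec.py; python3 shot.py g2 scene wrist;  python3 -c "
from go import *
delta(*grasp('c2'))"
```

```text
clock 2.9
qpos [-1.1923  0.8717  0.5432  1.666   0.0375  1.2308 -0.8605]
tcp_pos [0.5024 0.2795 0.0527]
tcp_rot [ 1.953   1.7095 -0.7061]
wrist_force [-0.4955  0.4976  0.1518]
width 1.003289633109088
shift mm [ 0.8 -0.   2.6] turn deg [ 0.  -0.3 -0. ] target [502.6 278.8  50.2]
```

View pics/g2_wrist.png

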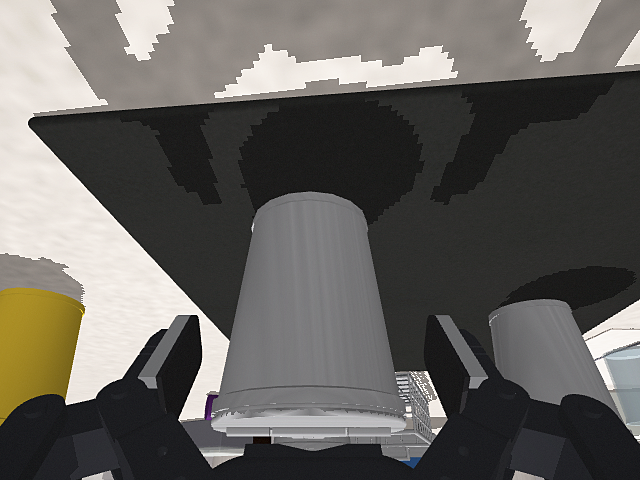

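View pics/g2_scene.png

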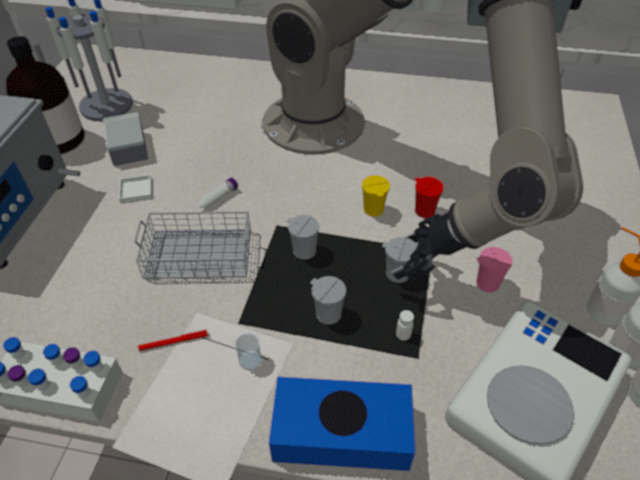

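{"name": "jog_arm", "arguments": {"plan": [[1, 0, 0, 2, 0, 0, 0], [1, 0, 0, 2, 0, 0, 0], [1, 0, 0, 2, 0, 0, 0], [1, 0, 0, 2, 0, 0, 0], [1, 0, 0, 2, 0, 0, 0], [1, 0, 0, 2, 0, 0, 0]], "squeeze": 60}}

```text
clock: 3.6
tcp_pos: [0.5022, 0.2779, 0.0511]
tcp_rot: [1.953, 1.707, -0.707]
wrist_force: [-3.5, 2.1, 7.5]
width: 0.692
```

```bash
python3 rec.py
```

```text
clock 3.6
qpos [-1.1914  0.8735  0.5433  1.6683  0.0373  1.2279 -0.8611]
tcp_pos [0.5022 0.2779 0.0511]
tcp_rot [ 1.9535  1.7075 -0.7075]
wrist_force [-3.5492  2.1371  7.4947]
width 0.69174933554752
```

{"name": "jog_arm", "arguments": {"plan": [[1, -6, 0, -8, 0, 0, 0], [1, -20, 0, -24, 0, 0, 0], [1, -34, 0, -40, 0, 0, 0], [1, -45, 0, -54, 0, 0, 0], [1, -51, 0, -61, 0, 0, 0], [1, -51, 0, -61, 0, 0, 0], [1, -51, 0, -61, 0, 0, 0], [1, -51, 0, -61, 0, 0, 0]]}}

```text
clock: 4.4
tcp_pos: [0.5018, 0.2772, 0.1293]
tcp_rot: [1.953, 1.707, -0.709]
wrist_force: [0.0, -0.1, -2.7]
width: 0.695
```

```bash
python3 rec.py; python3 shot.py l2 scene
```

```text
clock 4.4
qpos [-1.2148  0.7711  0.5804  1.6549  0.0725  1.3373 -0.8364]
tcp_pos [0.5018 0.2772 0.1293]
tcp_rot [ 1.9529  1.7074 -0.7091]
wrist_force [ 0.003  -0.0556 -2.6743]
width 0.6948266550133783
```

View pics/l2_scene.png

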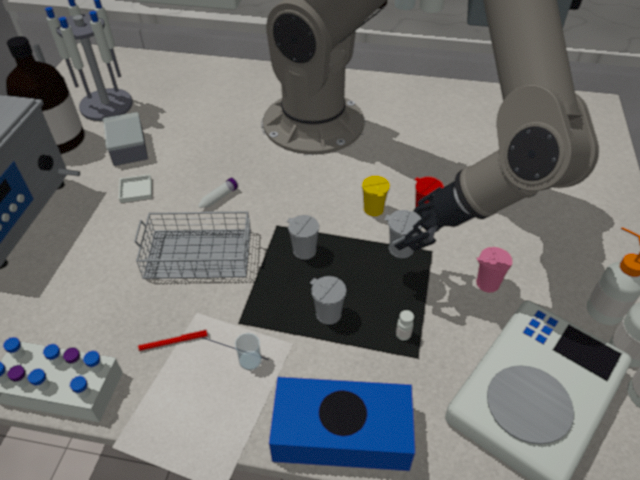

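```bash
python3 fit.py|head -2; python3 -c "
from kin import *
for q,P,R in data():
    a,b=fk(q,[-.0965,1.4743,.33,.5822,.487,.3986],(-1,)*4); print(((a-P)*1e3).round(1), np.degrees((b.inv()*Ro.from_rotvec(R)).as_rotvec()).round(1))"
```

```text
(np.float64(0.012023426920386182), (-1, -1, -1, -1), array([-0.07945174,  1.50534835,  0.32254865,  0.47664584,  0.5401926 ,
        0.25765696]))
[0.4 1.4 0. ] [-0. -0. -0.]
[-3.2 -0.2 -0. ] [-0.  0. -0.]
[-23.2 -54.    3.6] [-4.3 -0.2  2. ]
[-27.8 -40.   -1.9] [-3.5 -0.2  1.3]
[-27.9 -40.   -1.9] [-3.5 -0.2  1.3]
[-28.9 -41.3   0.2] [-3.5 -0.2  1.3]
```

```bash
cat > fit2.py <<'E'
from kin import *
D=data(); best=[]
def fko(q,p,s): return fk(np.array(q)+np.r_[0,p[6:11],0],p[:6],s)
for s in itertools.product([-1],[-1,1],[-1,1],[-1,1]):
    def f(p):
        r=[]
        for q,P,R in D:
            a,b=fko(q,p,s); r+=list((a-P)*5)+list((b.inv()*Ro.from_rotvec(R)).as_rotvec())
        return np.array(r+list(np.array(p[6:])*1e-3))
    for t0 in (0,1.57,3.1):
        o=least_squares(f,[-.1,t0,.33,.58,.487,.3]+[0]*5); best.append((o.cost,s,o.x))
best.sort(key=lambda b:b[0])
for b in best[:2]: print(b)
np.save('par.npy',np.r_[best[0][2],best[0][1]])
E
python3 fit2.py
```

```text
(np.float64(0.003139939463809828), (-1, -1, -1, -1), array([-0.0124463 ,  1.4636329 ,  0.28498867,  0.50744058,  0.52175309,
        0.28206169, -0.01181564,  0.09627552, -0.00385564, -0.01140232,
        0.00584246]))
(np.float64(0.003139939463873503), (-1, -1, -1, -1), array([-0.01244639,  1.46363297,  0.28498872,  0.50744038,  0.52175309,
        0.28206159, -0.01181555,  0.09627539, -0.00385587, -0.01140226,
        0.00584258]))
```

```bash
cat > chk.py <<'E'
from ik import *
p=np.load('par.npy')[:11]; OFF=np.r_[0,p[6:11],0]
def path(seq,q):
    for P,R in seq:
        def f(x):
            a,b=fk(x+OFF,p[:6],S); return np.concatenate([(a-P)*5,(b.inv()*R).as_rotvec(),.003*(x-q)])
        o=least_squares(f,np.clip(q,LO+.03,HI-.03),bounds=(LO+.02,HI-.02)); a,b=fk(o.x+OFF,p[:6],S); q=o.x
        print(q.round(2),round(np.linalg.norm(a-P)*1e3),round(np.degrees((b.inv()*R).magnitude()),1))
    return q
E
python3 -c "
from chk import *
q=data()[-1][0]
A=np.array([.502,.277,.13]);B=np.array([.508,-.081,.19]);C=np.array([.508,-.081,.135])
seq=[(A+(B-A)*t,tool(-97.6+(17.6)*t,50)) for t in np.linspace(.25,1,4)]
seq+=[(B+(C-B)*t,tool(-80,50+100*t)) for t in np.linspace(.125,1,8)]
path(seq,q)"
```

```text
[-1.2   0.67  0.64  1.81  0.19  1.21 -0.74] 0 0.0
[-1.17  0.57  0.7   1.95  0.3   1.08 -0.65] 0 0.0
[-1.12  0.47  0.78  2.05  0.43  0.95 -0.55] 0 0.0
[-1.05  0.39  0.86  2.13  0.55  0.83 -0.44] 0 0.0
[-0.9   0.31  0.79  2.11  0.36  0.8  -0.21] 0 0.0
[-0.72  0.27  0.71  2.08  0.1   0.81  0.08] 0 0.0
[-0.53  0.28  0.63  2.05 -0.17  0.88  0.38] 0 0.0
[-0.35  0.33  0.57  2.01 -0.41  1.    0.63] 0 0.0
[-0.19  0.41  0.51  1.96 -0.59  1.16  0.82] 0 0.0
[-0.05  0.51  0.46  1.91 -0.72  1.34  0.96] 0 0.0
[ 0.08  0.61  0.4   1.86 -0.81  1.51  1.05] 0 0.0
[ 0.18  0.72  0.33  1.81 -0.88  1.68  1.12] 0 0.0
```

Can 2 is full (2.7 N hanging). The path is feasible, so I'll carry it above the basket.

```bash
python3 -c "
from go import *
B=np.array([.508,-.081,.19]); T=tool(-80,50); delta(B,T)"
```

```text
shift mm [-310.7   54.   180.6] turn deg [-11.4  -0.1 -13.5] target [508. -81. 190.]
```

{"name": "jog_arm", "arguments": {"plan": [[1, -20, 3, 0, -0.5, 0, -0.6], [1, -50, 6, 12, -1.5, 0, -1.8], [1, -82, 10, 30, -2.7, 0, -3.2], [1, -114, 16, 50, -4, 0, -4.7], [1, -147, 22, 72, -5.2, 0, -6.2], [1, -180, 28, 92, -6.5, 0, -7.7], [1, -213, 34, 114, -7.7, 0, -9.2], [1, -246, 41, 136, -9, 0, -10.7], [1, -276, 47, 156, -10, 0, -12], [1, -300, 52, 173, -11, 0, -13], [1, -311, 54, 181, -11.4, -0.1, -13.5], [1, -311, 54, 181, -11.4, -0.1, -13.5]]}}

```text
clock: 5.65
tcp_pos: [0.5073, -0.0833, 0.1903]
tcp_rot: [1.638, 1.945, -0.594]
wrist_force: [0.0, 0.4, -2.3]
width: 0.693
```

```bash
python3 rec.py; python3 shot.py b2 scene; python3 -c "
from go import *
B=np.array([.508,-.081,.19]); T=tool(-80,50); delta(B,T);
C=np.array([.508,-.081,.14]);
for e in (70,90,110,130,155): delta(B+(C-B)*min(1,(e-50)/80),tool(-80,e))"
```

```text
clock 5.65
qpos [-1.0369  0.3905  0.7928  2.1718  0.5708  0.8522 -0.5181]
tcp_pos [ 0.5073 -0.0833  0.1903]
tcp_rot [ 1.6382  1.9454 -0.5945]
wrist_force [ 0.0361  0.3898 -2.2667]
width 0.6933911613939292
shift mm [ 0.6  0.2 -0.3] turn deg [ 0.  -0.1 -0.1] target [508. -81. 190.]
shift mm [8.6 0.2 9.2] turn deg [ 0.  19.9 -0.1] target [508.  -81.  177.5]
shift mm [16.7  0.2 18.8] turn deg [ 0.  39.9 -0.1] target [508. -81. 165.]
shift mm [24.7  0.2 28.4] turn deg [ 0.1 59.9 -0.1] target [508.  -81.  152.5]
shift mm [32.7  0.1 38. ] turn deg [ 0.1 79.9 -0.1] target [508. -81. 140.]
shift mm [32.7  0.1 38. ] turn deg [  0.1 104.9  -0.1] target [508. -81. 140.]
```

View pics/b2_scene.png

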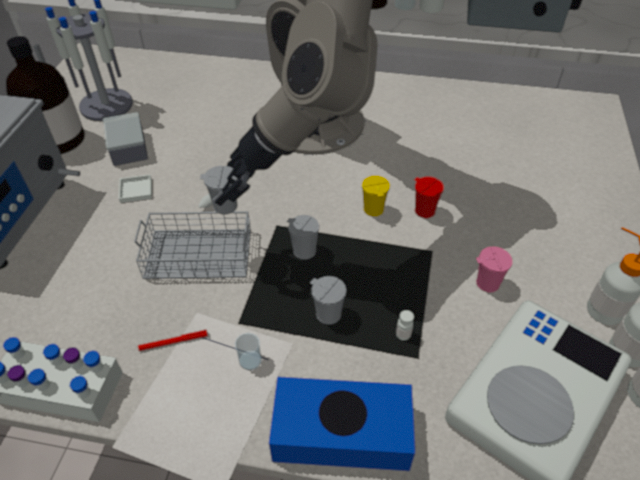

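{"name": "jog_arm", "arguments": {"plan": [[1, 6, 0, 8, 0, 7, 0], [1, 13, 0, 15, 0, 15, 0], [1, 20, 0, 23, 0, 23, 0], [1, 27, 0, 31, 0, 31, 0], [1, 33, 0, 38, 0, 39, 0], [1, 33, 0, 38, 0, 47, 0], [1, 33, 0, 38, 0, 55, 0], [1, 33, 0, 38, 0, 62, 0], [1, 33, 0, 38, 0, 69, 0], [1, 33, 0, 38, 0, 75, 0], [1, 33, 0, 38, 0, 80, 0], [1, 33, 0, 38, 0, 84, 0]]}}

```text
clock: 6.9
tcp_pos: [0.5088, -0.0803, 0.1391]
tcp_rot: [-1.589, -1.894, -0.648]
wrist_force: [-0.1, 0.4, -2.3]
width: 0.692
```

```bash
python3 rec.py; python3 shot.py t2 scene; python3 -c "
from go import *
delta([.508,-.081,.14],tool(-80,155))"
```

```text
clock 6.9
qpos [ 0.2053  0.5961  0.2643  1.8697 -0.7671  1.3404  1.0762]
tcp_pos [ 0.5088 -0.0803  0.1391]
tcp_rot [-1.589  -1.8943 -0.6482]
wrist_force [-0.0766  0.3551 -2.3014]
width 0.6922302470803738
shift mm [ 1.3 -0.2 -1.3] turn deg [ 0.  20.5 -0.1] target [508. -81. 140.]
```

View pics/t2_scene.png

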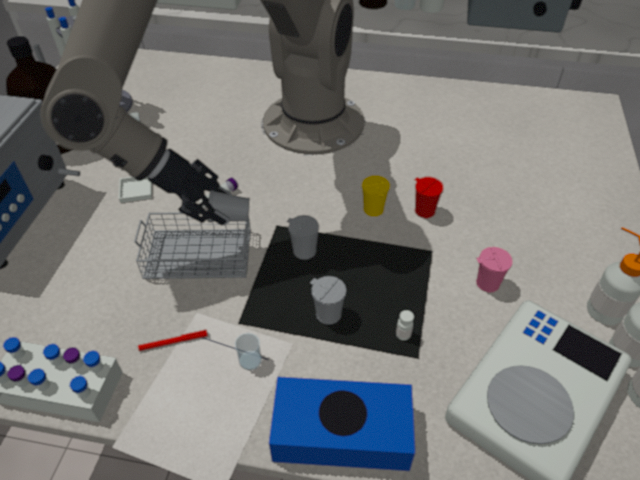

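{"name": "jog_arm", "arguments": {"plan": [[1, 0, 0, 0, 0, 3, 0], [1, 0, 0, 0, 0, 6, 0], [1, 0, 0, 0, 0, 9, 0], [1, 0, 0, 0, 0, 12, 0], [1, 0, 0, 0, 0, 15, 0], [1, 0, 0, 0, 0, 18, 0], [1, 0, 0, 0, 0, 20, 0], [1, 0, 0, 0, 0, 20, 0], [1, 0, 0, 0, 0, 20, 0], [1, 0, 0, 0, 0, 20, 0]]}}

```text
clock: 7.95
tcp_pos: [0.5084, -0.0802, 0.1403]
tcp_rot: [-1.374, -1.641, -0.861]
wrist_force: [-0.3, -0.2, -0.6]
width: 0.687
```

```bash
python3 rec.py; python3 shot.py u2 scene; python3 -c "
import cv2;i=cv2.imread('pics/u2_scene.png');cv2.imwrite('pics/u2z.png',cv2.resize(i[140:320,60:300],None,fx=3.3,fy=3.3,interpolation=2))"
```

```text
clock 7.95
qpos [ 0.3522  0.7705  0.1858  1.7768 -0.8645  1.6001  1.18  ]
tcp_pos [ 0.5084 -0.0802  0.1403]
tcp_rot [-1.3745 -1.6409 -0.861 ]
wrist_force [-0.2765 -0.1622 -0.6335]
width 0.6873564222885706
```

View pics/u2z.png

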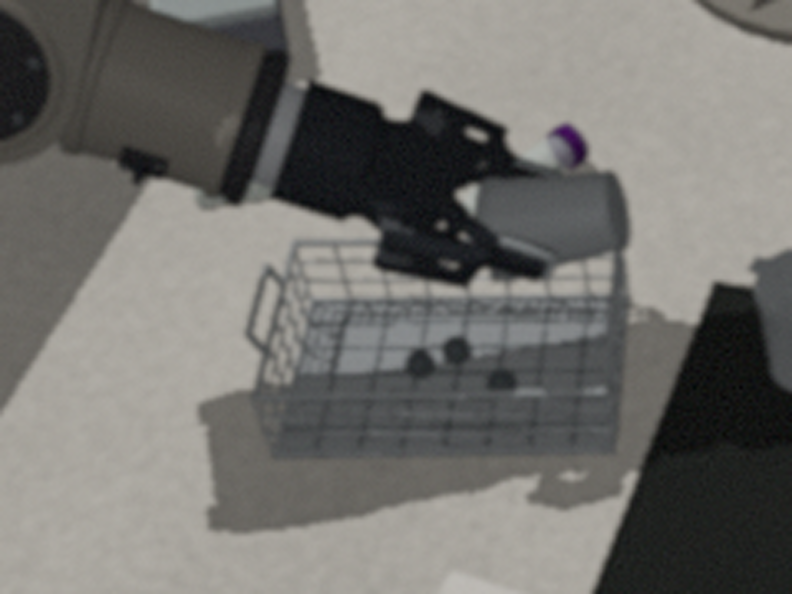

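```bash
python3 -c "
from go import *
delta([.508,-.07,.20],tool(-80,53)); delta([.508,-.075,.17],tool(-80,135))"
```

```text
shift mm [ 58.    1.6 -17. ] turn deg [   0.1 -101.     0.1] target [508. -70. 200.]
shift mm [28.9  0.6 -8.3] turn deg [  0.1 -19.    0.1] target [508. -75. 170.]
```

{"name": "jog_arm", "arguments": {"plan": [[1, 10, 0, -3, 0, -5, 0], [1, 22, 0, -6, 0, -13, 0], [1, 34, 0, -10, 0, -21.5, 0], [1, 45, 1, -13, 0, -30, 0], [1, 58, 1, -17, 0, -38.5, 0], [1, 58, 1, -17, 0, -47, 0], [1, 58, 1, -17, 0, -55.5, 0], [1, 58, 1, -17, 0, -64, 0], [1, 58, 1, -17, 0, -72.5, 0], [1, 58, 1, -17, 0, -81, 0], [1, 58, 1, -17, 0, -89.5, 0], [1, 58, 1, -17, 0, -96, 0]]}}

```text
clock: 9.2
tcp_pos: [0.508, -0.0689, 0.2007]
tcp_rot: [1.712, 2.042, -0.487]
wrist_force: [-1.1, -0.7, -1.8]
width: 0.695
```

```bash
python3 rec.py; python3 -c "
from go import *
P,T=grasp('c2',up=.10);delta(P,T); P,T=grasp('c2',up=.03);delta(P,T); P,T=grasp('c2',up=.0);delta(P,T)"
```

```text
clock 9.2
qpos [-0.7474  0.2544  0.469   2.1339  0.569   0.9253 -0.4942]
tcp_pos [ 0.508  -0.0689  0.2007]
tcp_rot [ 1.7122  2.0419 -0.4871]
wrist_force [-1.1497 -0.7481 -1.7578]
width 0.6952434734000816
shift mm [ 317.6   55.6 -139.8] turn deg [10.8 -7.8 14.1] target [502.6 278.8 150.2]
shift mm [354.9  55.1 -80.6] turn deg [10.8 -7.8 14.1] target [502.6 278.8  80.2]
shift mm [370.9  54.9 -55.2] turn deg [10.8 -7.8 14.1] target [502.6 278.8  50.2]
```

{"name": "jog_arm", "arguments": {"plan": [[1, 20, 4, -8, 0.6, -0.5, 1], [1, 50, 9, -22, 1.8, -1.3, 2.3], [1, 84, 15, -37, 3, -2.1, 3.8], [1, 118, 21, -52, 4.2, -3, 5.3], [1, 152, 27, -67, 5.3, -3.8, 6.8], [1, 186, 33, -82, 6.5, -4.6, 8.3], [1, 220, 39, -97, 7.6, -5.5, 9.8], [1, 254, 45, -112, 8.7, -6.3, 11.3], [1, 285, 50, -126, 9.7, -7, 12.7], [1, 310, 54, -137, 10.6, -7.6, 13.8], [1, 318, 56, -140, 10.8, -7.8, 14.1], [1, 318, 56, -140, 10.8, -7.8, 14.1]]}}

```text
clock: 10.4
tcp_pos: [0.5027, 0.2792, 0.1498]
tcp_rot: [1.953, 1.713, -0.714]
wrist_force: [-0.1, 0.1, -0.1]
width: 0.692
```

```bash
python3 rec.py; python3 shot.py r2 scene wrist;  python3 -c "
from go import *
P,T=grasp('c2',up=.0);delta(P,T); P,T=grasp('c2',up=.001,back=.1);delta(P,T)"
```

```text
clock 10.4
qpos [-1.0537  0.691   0.3312  1.6289  0.2169  1.409  -0.9628]
tcp_pos [0.5027 0.2792 0.1498]
tcp_rot [ 1.9531  1.7125 -0.7143]
wrist_force [-0.0504  0.0803 -0.1385]
width 0.6917979789944442
shift mm [65.7 -0.1 75.9] turn deg [-0.4 -0.1  0.1] target [502.6 278.8  50.2]
shift mm [ 65.3  -0.8 -24.9] turn deg [-0.4 -0.1  0.1] target [511.1 342.5 127.8]
```

View pics/r2_wrist.png

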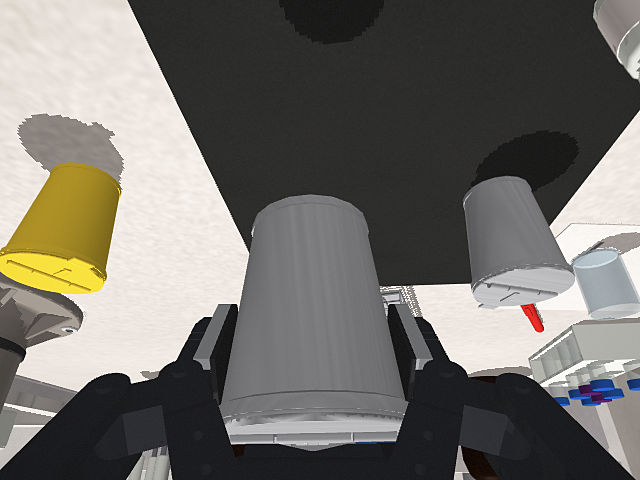

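View pics/r2_scene.png

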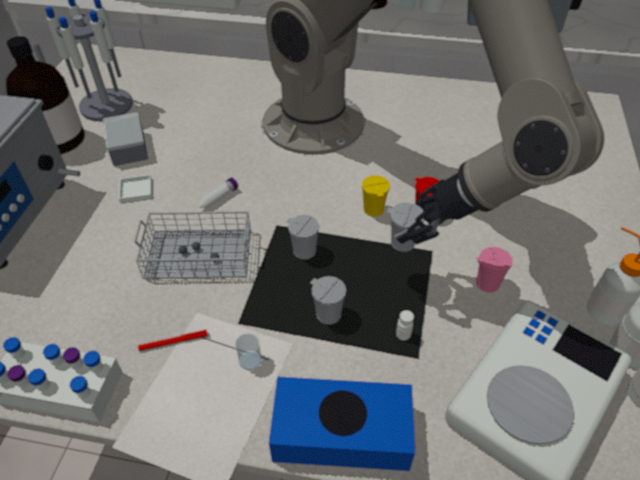

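{"name": "jog_arm", "arguments": {"plan": [[1, 15, 0, 18, -0.4, 0, 0], [1, 35, 0, 40, -0.4, 0, 0], [1, 52, 0, 60, -0.4, 0, 0], [1, 60, 0, 69, -0.4, 0, 0], [1, 63, 0, 73, -0.4, 0, 0], [1, 65, 0, 75, -0.4, 0, 0], [1, 65, 0, 75, -0.4, 0, 0], [1, 65, 0, 75, -0.4, 0, 0]]}}

```text
clock: 11.3
tcp_pos: [0.5029, 0.2801, 0.0518]
tcp_rot: [1.951, 1.711, -0.707]
wrist_force: [0.5, 0.5, -0.7]
width: 0.691
```

```bash
python3 rec.py
```

```text
clock 11.3
qpos [-1.0407  0.8167  0.3076  1.6536  0.2     1.2638 -1.0092]
tcp_pos [0.5029 0.2801 0.0518]
tcp_rot [ 1.9509  1.7108 -0.7067]
wrist_force [ 0.4873  0.4812 -0.7387]
width 0.6912250858960868
```

{"name": "jog_arm", "arguments": {"plan": [[1, 1, 0, 1.2, 0, 0, 0], [1, 1, 0, 1.2, 0, 0, 0], [-1, 1, 0, 1.2, 0, 0, 0], [-1, 1, 0, 1.2, 0, 0, 0], [-1, 1, 0, 1.2, 0, 0, 0], [-1, 1, 0, 1.2, 0, 0, 0], [-1, 1, 0, -15, 0, 0, 0], [-1, 1, 0, -40, 0, 0, 0], [-1, 1, 0, -70, 0, 0, 0], [-1, 1, 0, -100, 0, 0, 0], [-1, 1, 0, -120, 0, 0, 0], [-1, 1, 0, -120, 0, 0, 0]]}}

```text
clock: 12.5
tcp_pos: [0.5133, 0.3592, 0.1439]
tcp_rot: [1.951, 1.713, -0.703]
wrist_force: [-0.2, -0.3, -0.8]
width: 1.0
```

```bash
python3 rec.py; python3 shot.py a2 scene top; python3 -c "
from go import *
P,T=grasp('c1',back=.13,up=.06);delta(P,T);P,T=grasp('c3',back=.12,up=.04);delta(P,T)"
```

```text
clock 12.5
qpos [-1.0833  0.7816  0.3105  1.4615  0.1786  1.4967 -0.9905]
tcp_pos [0.5133 0.3592 0.1439]
tcp_rot [ 1.9506  1.7132 -0.7035]
wrist_force [-0.199  -0.285  -0.7595]
width 0.9999568384735291
shift mm [-126.2  165.6   16.7] turn deg [ 9.6 -0.1 11.6] target [662.9 228.2 209.8]
shift mm [-190.1   14.2  106.5] turn deg [ 6.7 -0.1  8.1] target [498.8 142.3 182.1]
```

View pics/a2_scene.png

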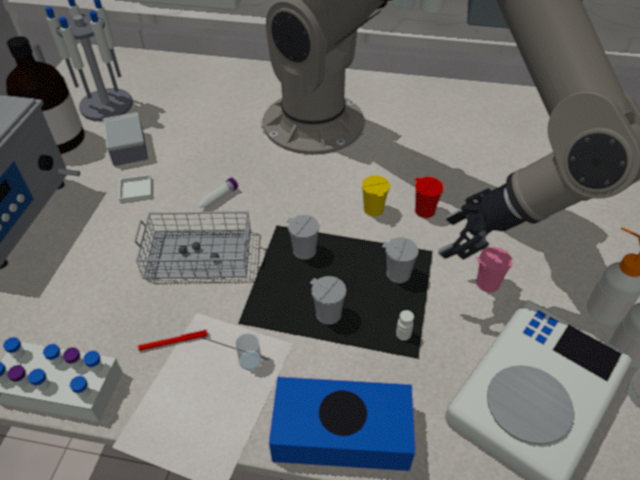

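{"name": "jog_arm", "arguments": {"plan": [[-1, -20, 15, -2, 1, 0, 1.2], [-1, -42, 40, 0, 2.5, 0, 3], [-1, -63, 70, 3, 4, 0, 5], [-1, -84, 100, 8, 6, 0, 7.5], [-1, -105, 130, 12, 8, 0, 10], [-1, -120, 155, 16, 9, 0, 11.2], [-1, -126, 166, 17, 9.6, 0, 11.6], [-1, -126, 166, 17, 9.6, 0, 11.6], [-1, -126, 166, 17, 9.6, 0, 11.6]]}}

```text
clock: 13.5
tcp_pos: [0.6628, 0.2285, 0.2089]
tcp_rot: [2.198, 1.468, -0.799]
wrist_force: [-0.4, -0.1, -0.1]
width: 0.998
```

```bash
python3 rec.py; python3 shot.py p1 wrist; python3 -c "
from go import *
P,T=grasp('c1');delta(P,T)
from h import ray
z=np.load('p1_wrist.npz')
"
```

```text
clock 13.5
qpos [-0.806   0.8502  0.409   1.2067  0.1414  1.6696 -0.8603]
tcp_pos [0.6628 0.2285 0.2089]
tcp_rot [ 2.1983  1.4678 -0.7995]
wrist_force [-0.3769 -0.1464 -0.0826]
width 0.9977248600985809
shift mm [ 37.1   0.9 176. ] turn deg [-0.  -0.1  0.1] target [630.8 151.   50.2]
```

View pics/p1_wrist.png

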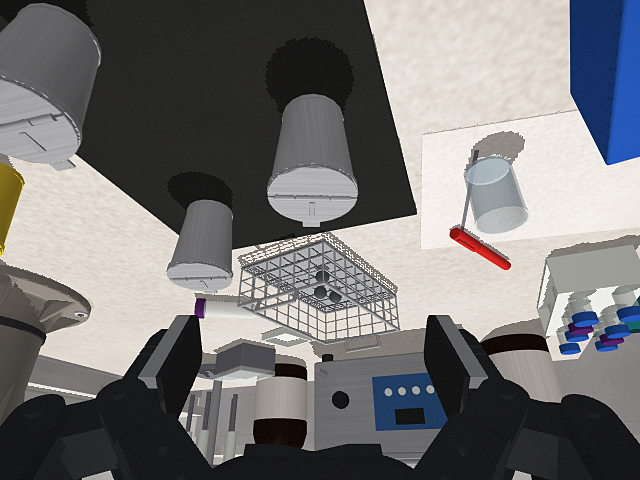

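```bash
python3 -c "
from go import *
from h import ray
z=np.load('p1_wrist.npz')
for p in [(312,194),(312,165),(312,222)]: print(ray(z,*p,.086)*1e3)
for p in [(199,277)]: print(ray(z,*p,.086)*1e3)
"
```

```text
[633.  159.8  86. ]
[644.7 187.9  86. ]
[619.2 126.6  86. ]
[476.   76.7  86. ]
```

```bash
sed -i 's/c1=\[.632,.154/c1=[.632,.156/;s/c3=\[.476,.072/c3=[.476,.074/' go.py; python3 -c "
from go import *
P,T=grasp('c1',back=.08);delta(P,T);P,T=grasp('c1');delta(P,T)"
```

```text
shift mm [38.7  0.2 94.8] turn deg [-0.  -0.1  0.1] target [650.5 200.5 111.5]
shift mm [ 38.6   0.2 174.8] turn deg [-0.  -0.1  0.1] target [630.8 153.   50.2]
```

{"name": "jog_arm", "arguments": {"plan": [[-1, 10, 0, 24, 0, 0, 0], [-1, 22, 0, 55, 0, 0, 0], [-1, 34, 0, 85, 0, 0, 0], [-1, 39, 0, 110, 0, 0, 0], [-1, 39, 0, 132, 0, 0, 0], [-1, 39, 0, 152, 0, 0, 0], [-1, 39, 0, 168, 0, 0, 0], [-1, 39, 0, 175, 0, 0, 0], [-1, 39, 0, 175, 0, 0, 0], [-1, 39, 0, 175, 0, 0, 0]]}}

```text
clock: 14.55
tcp_pos: [0.6319, 0.1537, 0.051]
tcp_rot: [2.198, 1.469, -0.796]
wrist_force: [0.0, 0.9, 0.6]
width: 0.999
```

```bash
python3 rec.py; python3 shot.py g1 wrist
```

```text
clock 14.55
qpos [-0.7695  0.9223  0.3865  1.4589  0.143   1.341  -0.9068]
tcp_pos [0.6319 0.1537 0.051 ]
tcp_rot [ 2.1979  1.4687 -0.7964]
wrist_force [0.0154 0.9113 0.5997]
width 0.9989058287117845
```

View pics/g1_wrist.png

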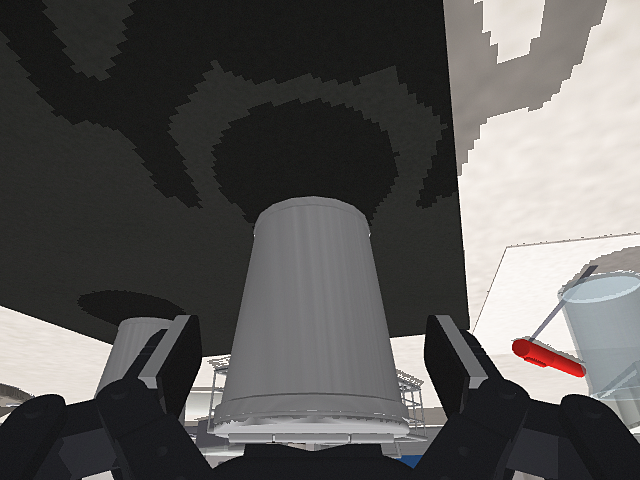

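The can sits centred between the fingers. I'll grip it firmly and lift.

{"name": "jog_arm", "arguments": {"plan": [[1, 0, 0, 0, 0, 0, 0], [1, 0, 0, 0, 0, 0, 0], [1, 0, 0, 0, 0, 0, 0], [1, 0, 0, 0, 0, 0, 0], [1, 0, 0, 0, 0, 0, 0], [1, -6, 0, -8, 0, 0, 0], [1, -20, 0, -24, 0, 0, 0], [1, -34, 0, -40, 0, 0, 0], [1, -45, 0, -54, 0, 0, 0], [1, -45, 0, -54, 0, 0, 0], [1, -45, 0, -54, 0, 0, 0], [1, -45, 0, -54, 0, 0, 0]], "squeeze": 60}}

```text
clock: 15.8
tcp_pos: [0.6314, 0.1526, 0.1201]
tcp_rot: [2.198, 1.468, -0.799]
wrist_force: [0.0, 0.3, -2.8]
width: 0.686
```

```bash
python3 rec.py; python3 shot.py l1 wrist; python3 rec.py|grep force
```

```text
clock 15.8
qpos [-0.7795  0.8403  0.4059  1.4477  0.1601  1.4293 -0.8772]
tcp_pos [0.6314 0.1526 0.1201]
tcp_rot [ 2.1982  1.4678 -0.7989]
wrist_force [ 0.0378  0.3121 -2.795 ]
width 0.6863898920122334
wrist_force [ 0.1765  0.3124 -3.6146]
```

```bash
python3 -c "
from go import *
delta([.508,-.081,.19],tool(-80,50))
from chk import *
q=data()[-1][0]
A=np.array([.631,.153,.12]);B=np.array([.508,-.081,.19]);C=np.array([.508,-.081,.135])
seq=[(A+(B-A)*t,tool(-112.6+(32.6)*t,50)) for t in np.linspace(.25,1,4)]
seq+=[(B+(C-B)*t,tool(-80,50+105*t)) for t in np.linspace(.125,1,8)]
path(seq,q)"
```

```text
shift mm [-246.7  -24.4  115.1] turn deg [-21.   -0.1 -24.9] target [508. -81. 190.]
[-0.8  0.7  0.4  1.6  0.3  1.3 -0.8] 0 0.0
[-0.8  0.6  0.5  1.8  0.4  1.1 -0.7] 0 0.0
[-0.8  0.5  0.5  2.   0.5  1.  -0.6] 0 0.0
[-0.8  0.3  0.6  2.1  0.7  0.9 -0.6] 0 0.0
[-0.7  0.2  0.5  2.1  0.5  0.8 -0.3] 0 0.0
[-0.5  0.2  0.5  2.1  0.2  0.8  0. ] 0 0.0
[-0.3  0.3  0.4  2.  -0.1  0.9  0.3] 0 0.0
[-0.2  0.3  0.4  2.  -0.4  1.   0.6] 0 0.0
[-0.   0.4  0.3  1.9 -0.6  1.2  0.8] 0 0.0
[ 0.1  0.5  0.3  1.9 -0.7  1.4  0.9] 0 0.0
[ 0.2  0.6  0.2  1.8 -0.8  1.5  1. ] 0 0.0
[ 0.3  0.7  0.2  1.8 -0.8  1.7  1.1] 0 0.0
```

{"name": "jog_arm", "arguments": {"plan": [[1, -18, -1, 0, -1, 0, -1], [1, -42, -3, 12, -3, 0, -3.5], [1, -68, -6, 27, -5.5, 0, -6.5], [1, -94, -9, 42, -8, 0, -9.5], [1, -120, -12, 56, -10.4, 0, -12.4], [1, -146, -15, 69, -12.8, 0, -15.2], [1, -172, -17, 81, -15, 0, -17.8], [1, -198, -20, 93, -17.2, 0, -20.4], [1, -222, -22, 104, -19.2, 0, -22.7], [1, -241, -24, 112, -20.5, 0, -24.4], [1, -247, -24, 115, -21, 0, -24.9], [1, -247, -24, 115, -21, 0, -24.9]]}}

```text
clock: 17.05
tcp_pos: [0.5081, -0.0819, 0.1909]
tcp_rot: [1.637, 1.947, -0.591]
wrist_force: [0.2, 0.9, -2.0]
width: 0.684
```

```bash
python3 rec.py; python3 shot.py b1 scene; python3 -c "
from go import *
B=np.array([.508,-.081,.19]); T=tool(-80,50); delta(B,T);
delta([.508,-.081,.14],tool(-80,130))"
```

```text
clock 17.05
qpos [-0.8064  0.3233  0.4949  2.1596  0.6855  0.9379 -0.635 ]
tcp_pos [ 0.5081 -0.0819  0.1909]
tcp_rot [ 1.6368  1.9471 -0.5915]
wrist_force [ 0.2118  0.8577 -2.0285]
width 0.6844361394862204
shift mm [ 0.6 -0.8  0.5] turn deg [ 0.1 -0.1 -0.1] target [508. -81. 190.]
shift mm [32.6 -1.  38.9] turn deg [ 0.2 79.9 -0. ] target [508. -81. 140.]
```

View pics/b1_scene.png

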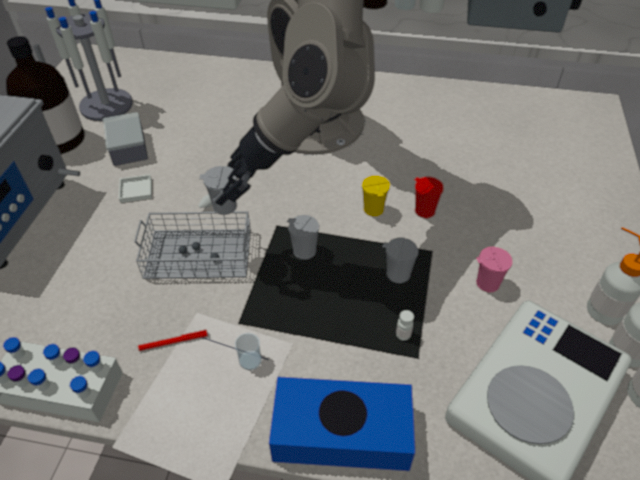

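{"name": "jog_arm", "arguments": {"plan": [[1, 0, 0, 0, 0, 0, 0], [1, 0, 0, 0, 0, 0, 0]]}}

```text
clock: 17.3
tcp_pos: [0.5092, -0.0805, 0.1906]
tcp_rot: [1.635, 1.948, -0.592]
wrist_force: [-0.6, 0.2, -3.5]
width: 0.691
```

{"name": "jog_arm", "arguments": {"plan": [[1, 0, 0, 0, 0, 0, 0], [1, 0, 0, 0, 0, 0, 0]]}}

```text
clock: 17.5
tcp_pos: [0.5089, -0.081, 0.1908]
tcp_rot: [1.635, 1.948, -0.592]
wrist_force: [-0.9, -0.9, -2.0]
width: 0.687
```

{"name": "jog_arm", "arguments": {"plan": [[1, 0, 0, 0, 0, 0, 0], [1, 0, 0, 0, 0, 0, 0]]}}

```text
clock: 17.7
tcp_pos: [0.5087, -0.0813, 0.1909]
tcp_rot: [1.635, 1.948, -0.591]
wrist_force: [-0.1, 0.0, -2.2]
width: 0.686
```

{"name": "jog_arm", "arguments": {"plan": [[1, 6, 0, 8, 0, 7, 0], [1, 13, 0, 15, 0, 15, 0], [1, 20, 0, 23, 0, 23, 0], [1, 27, 0, 31, 0, 31, 0], [1, 33, 0, 38, 0, 39, 0], [1, 33, 0, 38, 0, 47, 0], [1, 33, 0, 38, 0, 55, 0], [1, 33, 0, 38, 0, 62, 0], [1, 33, 0, 38, 0, 69, 0], [1, 33, 0, 38, 0, 75, 0], [1, 33, 0, 38, 0, 80, 0], [1, 33, 0, 38, 0, 84, 0]]}}

```text
clock: 18.9
tcp_pos: [0.5086, -0.0815, 0.1402]
tcp_rot: [-1.59, -1.895, -0.649]
wrist_force: [0.3, 0.2, -3.1]
width: 0.689
```

{"name": "jog_arm", "arguments": {"plan": [[1, 0, 0, 0, 0, 3, 0], [1, 0, 0, 0, 0, 6, 0], [1, 0, 0, 0, 0, 9, 0], [1, 0, 0, 0, 0, 12, 0], [1, 0, 0, 0, 0, 15, 0], [1, 0, 0, 0, 0, 18, 0], [1, 0, 0, 0, 0, 20, 0], [1, 0, 0, 0, 0, 20, 0], [1, 0, 0, 0, 0, 20, 0], [1, 0, 0, 0, 0, 20, 0]]}}

```text
clock: 19.9
tcp_pos: [0.5088, -0.0802, 0.141]
tcp_rot: [-1.373, -1.641, -0.862]
wrist_force: [-0.0, -0.3, -0.9]
width: 0.684
```

```bash
python3 rec.py; python3 shot.py u1 scene; python3 -c "
import cv2;i=cv2.imread('pics/u1_scene.png');cv2.imwrite('pics/u1z.png',cv2.resize(i[140:320,60:300],None,fx=3.3,fy=3.3,interpolation=2))
from go import *
delta([.508,-.07,.20],tool(-80,53)); delta([.508,-.07,.20],tool(-80,59))"
```

```text
clock 19.9
qpos [ 0.4436  0.7603  0.059   1.7694 -0.8146  1.5533  1.1253]
tcp_pos [ 0.5088 -0.0802  0.141 ]
tcp_rot [-1.3734 -1.6409 -0.862 ]
wrist_force [-0.0072 -0.3213 -0.9044]
width 0.6840814733223725
shift mm [ 57.4   1.2 -16.6] turn deg [   0.2 -101.     0.1] target [508. -70. 200.]
shift mm [ 57.4   1.2 -16.6] turn deg [  0.2 -95.    0.1] target [508. -70. 200.]
```

View pics/u1z.png

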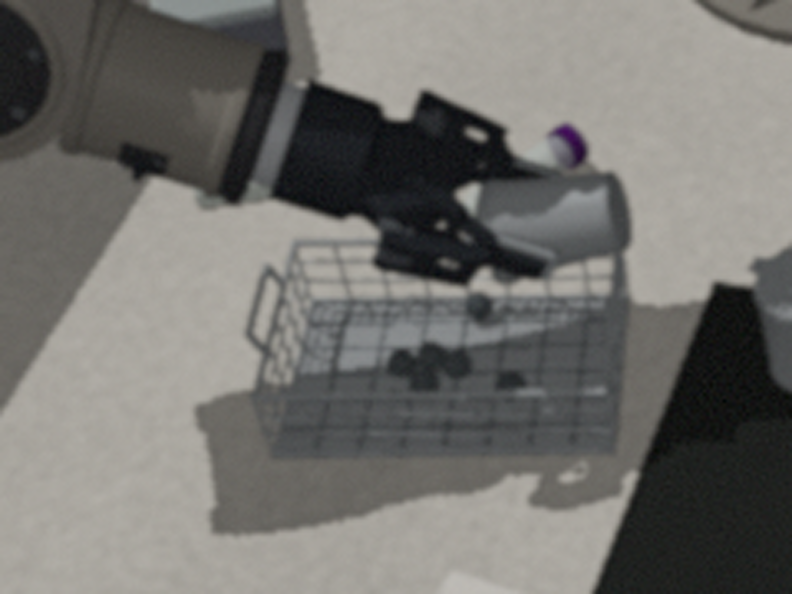

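{"name": "jog_arm", "arguments": {"plan": [[1, 10, 0, -3, 0, -5, 0], [1, 22, 0, -6, 0, -13, 0], [1, 34, 0, -10, 0, -21.5, 0], [1, 45, 1, -13, 0, -30, 0], [1, 57, 1, -17, 0, -38.5, 0], [1, 57, 1, -17, 0, -47, 0], [1, 57, 1, -17, 0, -55.5, 0], [1, 57, 1, -17, 0, -64, 0], [1, 57, 1, -17, 0, -72.5, 0], [1, 57, 1, -17, 0, -81, 0], [1, 57, 1, -17, 0, -89.5, 0], [1, 57, 1, -17, 0, -96, 0]]}}

```text
clock: 21.15
tcp_pos: [0.5085, -0.0693, 0.2006]
tcp_rot: [1.712, 2.042, -0.486]
wrist_force: [-0.3, -1.0, -2.2]
width: 0.685
```

```bash
python3 rec.py; python3 shot.py v1 scene; python3 -c "
import cv2;i=cv2.imread('pics/v1_scene.png');cv2.imwrite('pics/v1z.png',cv2.resize(i[140:320,60:300],None,fx=3.3,fy=3.3,interpolation=2))
from go import *
P,T=grasp('c1',up=.07);delta(P,T)"
```

```text
clock 21.15
qpos [-0.5809  0.2413  0.275   2.125   0.6162  0.9574 -0.5416]
tcp_pos [ 0.5085 -0.0693  0.2006]
tcp_rot [ 1.7117  2.042  -0.4857]
wrist_force [-0.3324 -0.9678 -2.2257]
width 0.6851237060964295
shift mm [206.7 159.9 -37.5] turn deg [19.7 -7.3 26.4] target [630.8 153.  120.2]
```

View pics/v1z.png

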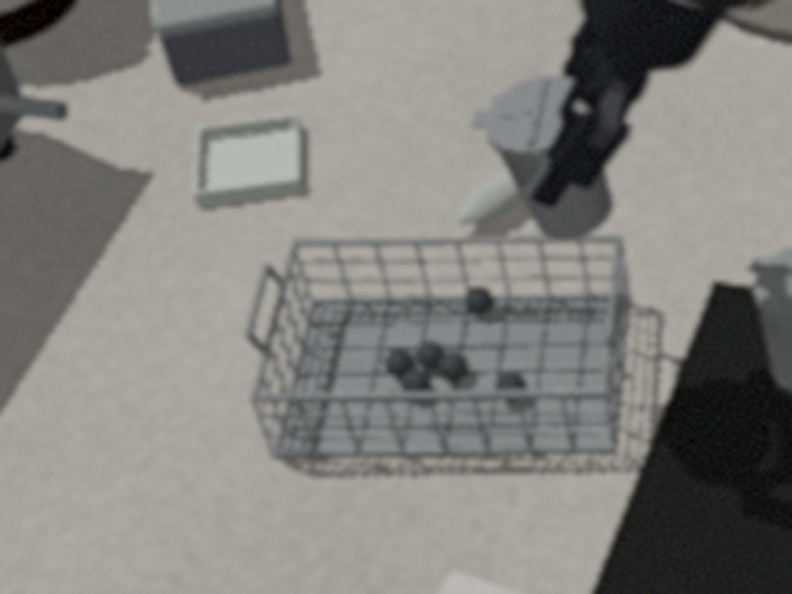

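{"name": "jog_arm", "arguments": {"plan": [[1, 12, 9, -2, 1, -0.4, 1.5], [1, 32, 24, -6, 3, -1.1, 4], [1, 53, 41, -10, 5, -1.9, 6.7], [1, 74, 57, -13, 7, -2.6, 9.5], [1, 95, 73, -17, 9, -3.3, 12.2], [1, 116, 90, -21, 11, -4.1, 14.8], [1, 137, 106, -25, 13, -4.8, 17.5], [1, 158, 122, -29, 15, -5.6, 20.2], [1, 179, 138, -33, 17, -6.3, 22.8], [1, 198, 153, -36, 19, -7, 25.3], [1, 207, 160, -37, 19.7, -7.3, 26.4], [1, 207, 160, -37, 19.7, -7.3, 26.4]]}}

```text
clock: 22.4
tcp_pos: [0.6319, 0.1509, 0.1206]
tcp_rot: [2.21, 1.473, -0.8]
wrist_force: [-0.0, -0.1, -1.4]
width: 0.688
```

```bash
python3 rec.py; python3 shot.py r1 wrist;  python3 -c "
from go import *
P,T=grasp('c1',up=.001);delta(P,T)"
```

```text
clock 22.4
qpos [-0.689   0.8149  0.2655  1.4395  0.2368  1.4527 -0.9405]
tcp_pos [0.6319 0.1509 0.1206]
tcp_rot [ 2.21    1.4726 -0.8004]
wrist_force [-0.0212 -0.0523 -1.4382]
width 0.6883944344714655
shift mm [46.7 -1.4 52.4] turn deg [-0.6 -0.5  0.1] target [630.8 153.   51.2]
```

View pics/r1_wrist.png

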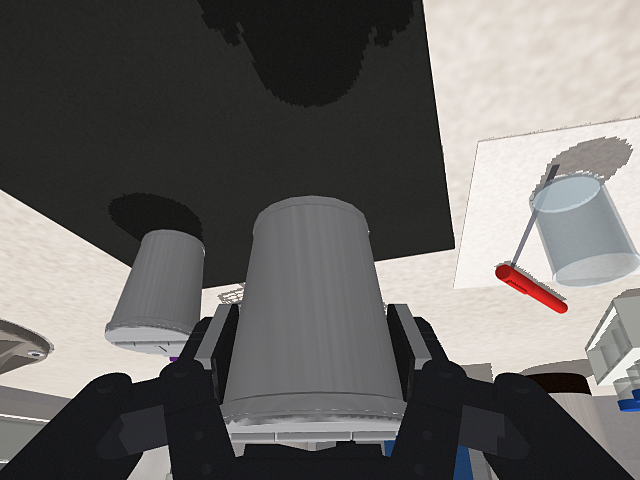

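{"name": "jog_arm", "arguments": {"plan": [[1, 12, 0, 13, -0.3, -0.2, 0], [1, 27, -1, 30, -0.6, -0.5, 0], [1, 38, -1, 43, -0.6, -0.5, 0], [1, 43, -1, 49, -0.6, -0.5, 0], [1, 46, -1, 51.5, -0.6, -0.5, 0], [1, 47, -1, 53, -0.6, -0.5, 0], [1, 47, -1, 53, -0.6, -0.5, 0], [1, 47, -1, 53, -0.6, -0.5, 0]]}}

```text
clock: 23.25
tcp_pos: [0.6313, 0.1522, 0.0516]
tcp_rot: [2.196, 1.466, -0.799]
wrist_force: [-1.9, -0.2, 5.0]
width: 0.691
```

```bash
python3 rec.py
```

```text
clock 23.25
qpos [-0.6907  0.8987  0.2556  1.4543  0.2362  1.3649 -0.9815]
tcp_pos [0.6313 0.1522 0.0516]
tcp_rot [ 2.1963  1.4661 -0.7994]
wrist_force [-1.8887 -0.1681  4.9898]
width 0.6913772516777115
```

The force of +5 N shows the can resting on the mat. I'll open the fingers and retreat along the tool axis.

{"name": "jog_arm", "arguments": {"plan": [[-1, 0, 0, 0, 0, 0, 0], [-1, 0, 0, 0, 0, 0, 0], [-1, 0, 0, 0, 0, 0, 0], [-1, 0, 0, 0, 0, 0, 0], [-1, 0, 0, -15, 0, 0, 0], [-1, 0, 0, -40, 0, 0, 0], [-1, 0, 0, -70, 0, 0, 0], [-1, 0, 0, -100, 0, 0, 0], [-1, 0, 0, -130, 0, 0, 0], [-1, 0, 0, -140, 0, 0, 0], [-1, 0, 0, -140, 0, 0, 0]]}}

```text
clock: 24.35
tcp_pos: [0.6662, 0.2369, 0.1593]
tcp_rot: [2.196, 1.468, -0.796]
wrist_force: [-0.1, 0.4, -0.6]
width: 0.997
```

```bash
python3 rec.py; python3 shot.py a1 scene top
```

```text
clock 24.35
qpos [-0.7352  0.8841  0.2592  1.2075  0.2108  1.632  -0.9509]
tcp_pos [0.6662 0.2369 0.1593]
tcp_rot [ 2.1962  1.4683 -0.796 ]
wrist_force [-0.1166  0.441  -0.576 ]
width 0.9972663126261662
```

View pics/a1_scene.png

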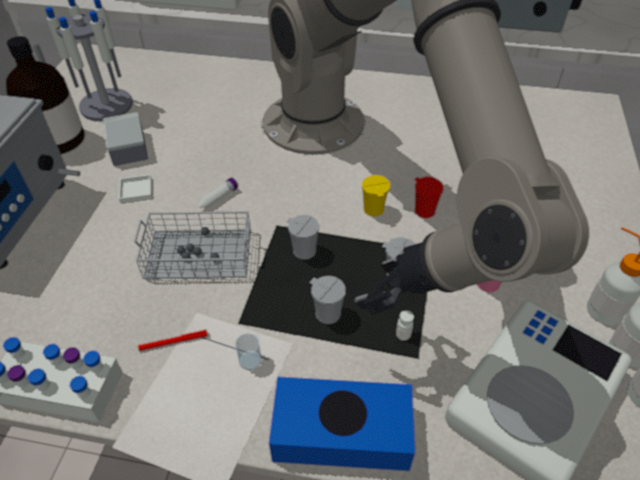

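View pics/a1_top.png

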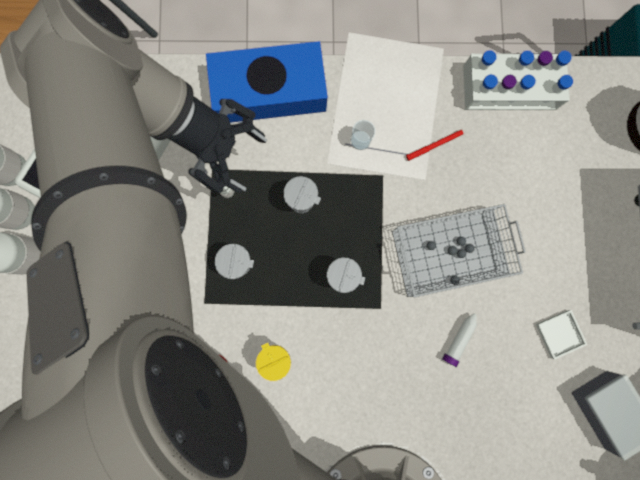

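{"name": "jog_arm", "arguments": {"plan": [[-1, -15, 0, -18, 0, 0, 0], [-1, -35, 0, -42, 0, 0, 0], [-1, -45, 0, -54, 0, 0, 0], [-1, -45, 0, -54, 0, 0, 0], [-1, -45, 0, -54, 0, 0, 0]]}}

```text
clock: 24.95
tcp_pos: [0.6654, 0.2352, 0.2275]
tcp_rot: [2.196, 1.466, -0.801]
wrist_force: [-0.8, 0.2, -0.1]
width: 0.997
```

```bash
python3 shot.py z1 scene top; python3 - <<'E'
from h import *
np.set_printoptions(precision=3,suppress=True)
a=np.load('scene0.npz')['im'].astype(int);b=np.load('z1_scene.npz')['im'].astype(int)
for n,(u,v,w,h) in dict(vial=(395,305,22,40),pen=(135,325,75,30),beaker=(233,332,30,40),tube=(197,175,44,36)).items():
    print(n,np.abs(a-b)[v:v+h,u:u+w].mean())
i=cv2.imread('pics/z1_scene.png');cv2.imwrite('pics/z1z.png',cv2.resize(i[160:370,120:440],None,fx=2.5,fy=2.5,interpolation=2))
E
```

```text
vial 9.347727272727273
pen 13.341037037037037
beaker 14.198055555555555
tube 13.883417508417509
```

View pics/z1z.png

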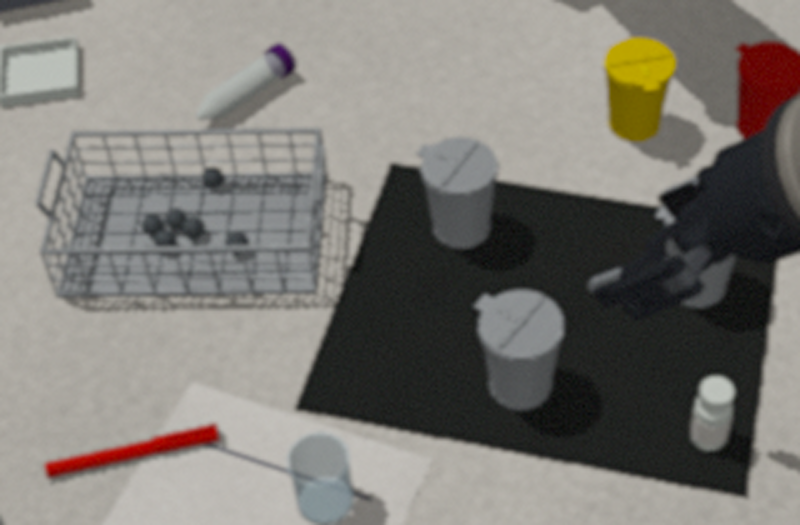

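```bash
python3 -c "
from plant import finish_job; print(finish_job())"
```

```text
the job is handed in; nothing more can be done
None
```

The job is handed in after about 25 s on the robot's clock: six metal balls are in the wash basket and all three cans are standing on the mat. No verdict came back, so the result rests on my own checks.

- **Weighing:** I lifted two of the three cans, and both were full. The can at the left of the top view read about 2.3–2.7 N and the far one about 2.7 N on average. That second average comes from noisy readings of 2.0–3.6 N. An empty can would read at most about 1.5 N.
- **Pouring:** I tipped each full can about 105° over the basket with a 60 N grip. The wrist force fell by roughly 1.7–2.2 N each time, close to the 1.8 N of three balls. I then set each can back where it had stood.
- **The third can:** I did not lift it. I took it as empty, because the basket load the task asks for (3.4–3.6 N) is the weight of exactly six balls.

The last pictures show six balls lying still in the basket. The can nearest the basket and the far can are clearly upright in them. The gripper partly hid the left-hand can in the final scene picture, but a top view about half a second earlier showed it upright.

The vial, pen, beaker and tube looked unmoved by eye; the before-and-after image difference around them was small (9–14 grey levels). The gripper was open and held clear of everything at hand-in.

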